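Pack the spares box in two layers

TASK

Pack the plywood spares box in two layers: first lay the flat tin and the sanding block flat side by side on its floor and let go of them, then put the divider board in, fin upwards, so that it lies level on both ledges, and last stand the two buffer stops upright on the board, one on each side of the fin. Leave everything you packed inside the walls and let go of it; do not tip or shift the jar, the glue bottle or the model tree.

Things in the scene. Friction and masses are not known exactly. Their poses are not given: they have to be found in the camera images.
- spares_box: open plywood box, fixed to the board, outside 220 (its x) x 132 (its y) x 48 mm high; origin at the centre of its underside, z up. Inside 208 x 120 mm, walls 6 mm, floor top at 6 mm; a ledge 12 mm wide runs along the inside of each long wall (y = +-48 to +-60 mm), its top 34 mm above the underside, so the floor is 208 x 96 mm between the ledges
- tin_clips_mid (a point): flat blue tin with a lid that does not move, 52 (x) x 82 (y) x 19 (z) mm; the point is at its centre, half-way up, z up
- sand_block_mid (a point): brown sanding block, a plain brick 41 (x) x 69 (y) x 26 (z) mm; the point is at its centre, half-way up (13 mm above its underside), z up
- divider_grip (a point): divider board: plywood plate 200 (x) x 112 (y) x 5 mm with an upright wooden fin in its middle, 12 mm thick (x), 50 mm long (y), 26 mm high above the plate; it lies flat on the surface, fin up. The point is at the middle of the fin, 19 mm above the underside of the plate, 12 mm below the top of the fin; z up. In place it lies on the box's ledges, with 4 mm to spare to each wall
- buffer_stop_1_mid (a point): buffer stop on a short dark roadbed length of track: 40 (x) x 82 (y) x 28 (z) mm over all; the solid roadbed is 40 x 72 mm (x, y), 9 mm thick, and the red stop on it is 32 mm wide (x) and stands at y = -7 to +24 mm. The point is on the middle of the roadbed, 14 mm above its underside, z up. It can be held across the 40 mm roadbed with the fingertips low
- buffer_stop_2_mid (a point): a second buffer stop, the same as the first in every way (the two are interchangeable); point 14 mm above its underside
- screw_jar_mid (a point): bystander: round clear jar with red cap, 65 mm across, 99 mm tall, standing; the point is 50 mm up its axis
- glue_bottle_mid (a point): bystander: white glue bottle with red spout, 34 x 52 mm, 126 mm tall, standing; the point is 63 mm up its axis
- tree_c_mid (a point): bystander: small model tree on a round foot, 40 x 46 mm, 63 mm tall; the point is 30 mm up
Not all that is in view belongs to the job. Of the things that look like the part that bears tin_clips_mid, the smaller one is meant.

How it is judged:
By the outcome, as a careful person would: the job done as asked, in the order asked, and still so for the second after the job is handed in, with the robot touching nothing.
It also fails if it takes over 72 s, if anything falls off the work surface, if the arm or the gripper's body presses on something with over 40 N, if the wrist force passes 120 N, or if a joint passes its speed limit or range.

ROBOT

A 6-joint arm with a two-finger parallel gripper is mounted at the origin on the work surface; the furniture and walls round the work are solid. World frame = base frame: x ahead of the robot, y to its left, z up, the work surface at z = 0. Lengths are in m, angles in rad, forces in N, time in s.
With the tool pointing down it reaches from about 0.225 to 0.875 m from the base axis. Payload 3.4 kg.
Tool frame: the origin (TCP) lies at the very end of the fingers, on their centre line; the grasp point (between the pads) lies arm.pinch_z behind it (arm.pinch_z is the distance from the TCP to the grasp point, in m); z points along the fingers, y is the direction in which the jaws open and shut (so a half turn about z gives the same grasp; the last joint's range is limited). The gripper opens to 85 mm and grips with 20 to 120 N. Pads are 22 mm wide; open, the fingers measure 114 mm over their backs; the gripper's body (76 mm by 85 mm) begins 54 mm behind the grasp point. The pads swing forward as they close: fully open they stand 13 mm farther back than shut.
Start: joints at [1.138, 0.276, 1.505, -0, 1.361, -0.121], TCP at [0.176, 0.547, 0.231] pointing down, gripper open.
Joint ranges: [-2.89, 2.89], [-0.75, 2.08], [0.22, 2.7], [-1.18, 4.32], [0.11, 2.71], [-2.7, 2.7]. Speed limits (rad/s): [2.57, 2.57, 3.14, 3.14, 3.14, 3.14].

INTERFACE

Orientations are given as a 3x3 rotation matrix whose columns are the frame's x, y, z axes.
In Python, from workcell import telemetry, eyes, job, arm gives the robot as it stands.
- The arm moves only by the shell command python3 -m jog 'ROWS'. ROWS is JSON, a list of rows, each a list of 3 entries, a list of its own where there are three numbers: the shift along the tool's x, y, z as a fraction of full scale, then the turn, a rotation vector about the tool's x, y, z as a fraction of full scale, then the gripper command: -1 is shut, 1 is fully open, values between are in proportion. In form: [[[dx, dy, dz], [wx, wy, wz], jaw], ...]. A call has 1 to 5 rows; each row is the pose to reach, as a shift and turn from the pose measured when the call began, along the tool's axes at that moment, turning the shorter way round; what a row does not reach only later rows make up. Full scale, the value 1, is 0.2 m for a shift and 180 degrees for a turn. A row lasts 1/10 s, in which the tool goes at most 50 mm and 8.59 degrees, less where a joint would pass 70% of its speed; a pose out of reach is approached as far as the arm can. A call with a number of a shift or a turn outside -1 to 1 is refused whole. A call with a gripper value outside its range is refused whole. The fingers move at their own pace and stop on an object; the grip force is fixed at half the most. Time passes only in rows, so rows that repeat a pose let the fingers close. It gives the time, the measured TCP pose, the force and the opening at its end, in the units of the state.
- telemetry.read_state(): the state, without advancing time (a new reading comes with each control period).
- eyes.grab_frame(name): name is "side" or "top"; returns (picture, depth): 384x512x3 uint8, red, green, blue; 384x512 float32, m along the optical axis (not along the pixel's ray), 0 where there is no reading.
- eyes.calibration(name): a dict with "fx", "fy", "cx", "cy" (pixels), "R" (3x3) and "t" (3): a world point X has camera coordinates R X + t. Camera axes: x right, y down, z forward; pixel columns grow to the right and rows downward; lengths in m; the calibration is good to about 2 mm. A picture is of the moment at which its call begins. calibration takes no time and is no camera call.
- job.sign_off(): hands the job in, once; it reports no verdict.
The state is a dict: "clock": time; "q": joint angles; "dq": joint speeds; "effort": joint torques, N m; "tcp_pos": TCP position; "orientation": TCP orientation; "force": force on the tool from outside, world axes, zero at the start; "wrist_torque": the same for the moment, N m; "opening": finger opening in m.
Only numpy, scipy, OpenCV 4.12 (cv2) and the standard library are available. Lean on these libraries where they do the work, as an engineer would, in place of code of your own. Each camera call takes 0.05 s, during which the arm holds its last target. There are 200 camera calls.

## Working session

There is one attempt and no reset: what is moved stays moved. The work goes in short steps, Python scripts to look and compute and a shell command to move; the robot and the scene stay as the last step left them, time stands still between calls to the robot, and variables do not carry over. Pictures are saved under pics/ and viewed, about 8 in all and at most 12, crops included, and the job is handed in when it is done.

```bash
ls; mkdir -p pics
python3 - <<'E'
from workcell import telemetry, eyes, job, arm
import cv2,numpy as np
s=telemetry.read_state();print(s['clock'],s['tcp_pos'],s['orientation'],s['opening'],arm.pinch_z)
for n in('top','side'):
    p,d=eyes.grab_frame(n);np.savez(f'{n}0.npz',p=p,d=d);c=eyes.calibration(n);print(n,c)
    cv2.imwrite(f'pics/{n}0.png',cv2.resize(p[:,:,::-1],(768,576),interpolation=cv2.INTER_CUBIC))
E
```

```text
pics
0.0 [0.17618617 0.54678383 0.23043715] [[-9.51776193e-01  3.06792269e-01 -7.62902960e-04]
 [ 3.06793145e-01  9.51774742e-01 -1.67556350e-03]
 [ 2.12061837e-04 -1.82881485e-03 -9.99998305e-01]] 0.08549684206012088 0.0187
top {'fx': 469.1115285519478, 'fy': 469.1115285519478, 'cx': 249.88945053226553, 'cy': 191.36232487280282, 'R': array([[ 0.32800594, -0.94465876,  0.00565091],
       [-0.7928154 , -0.27852544, -0.5420953 ],
       [ 0.513669  ,  0.17333035, -0.84029801]]), 't': array([-0.15185328,  0.41322821,  1.33430861])}
side {'fx': 379.9549430281077, 'fy': 379.9549430281077, 'cx': 249.83235813351885, 'cy': 187.93976678182258, 'R': array([[ 0.8456776 , -0.53336608,  0.01870898],
       [-0.329292  , -0.54905406, -0.76818384],
       [ 0.41999545,  0.64347515, -0.6399559 ]]), 't': array([-0.41132585,  0.22084881,  1.05736813])}
```

View pics/top0.png

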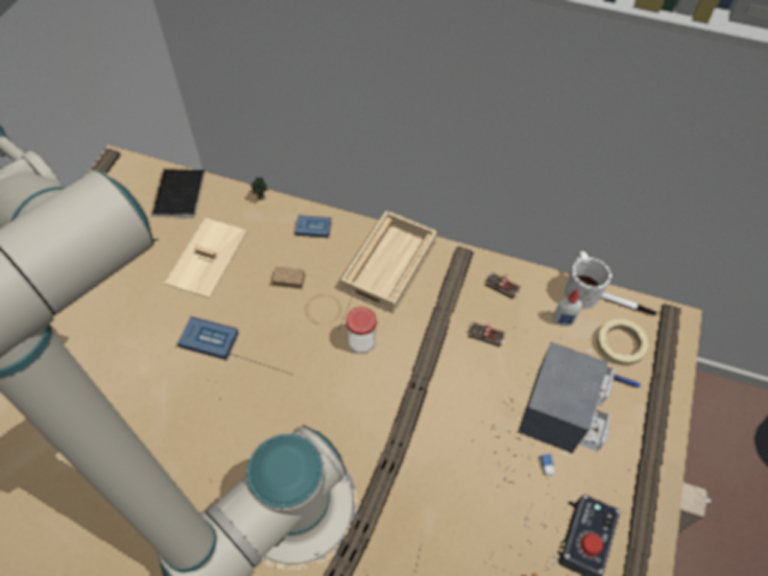

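View pics/side0.png

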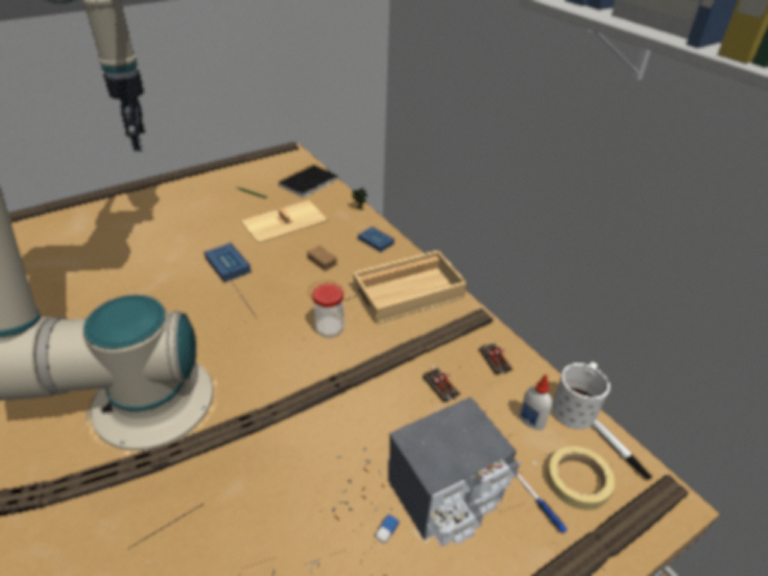

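The top view (768×576) shows two blue tins: A at (313,226) and B at (208,337), with B larger. It also shows the sanding block (288,277), divider (206,257), box (390,258), buffer stops (503,285) and (487,335), jar (361,330), bottle (568,307) and tree (259,187). Next I measure them and confirm the tin sizes with a crop.

```bash
cat > h.py <<'E'
from workcell import telemetry, eyes, arm
import cv2,numpy as np
def pts(n,p=None,d=None):
    if p is None: p,d=eyes.grab_frame(n)
    c=eyes.calibration(n); v,u=np.mgrid[0:384,0:512]
    X=np.stack([(u-c['cx'])/c['fx']*d,(v-c['cy'])/c['fy']*d,d],-1)
    W=(X-c['t'])@c['R']; W[d<=0]=np.nan
    return p,W
def px(n,X):
    c=eyes.calibration(n);Y=c['R']@np.asarray(X,float)+c['t'];return c['fx']*Y[0]/Y[2]+c['cx'],c['fy']*Y[1]/Y[2]+c['cy']
def rect(W,c,r,zlo,zhi,mask=None,p=None):
    m=(np.hypot(W[...,0]-c[0],W[...,1]-c[1])<r)&(W[...,2]>zlo)&(W[...,2]<zhi)
    if mask is not None:m&=mask
    q=W[m]; 
    if len(q)<5: return None
    (cx,cy),(w,h),a=cv2.minAreaRect(q[:,:2].astype(np.float32))
    if w<h: w,h,a=h,w,a+90
    return np.round([cx,cy,w,h],4),round((a+90)%180-90,1),len(q),np.round(np.percentile(q[:,2],[5,50,95]),4)
E
python3 - <<'E'
from h import *
T=np.load('top0.npz');S=np.load('side0.npz')
pT,WT=pts('top',T['p'],T['d']);pS,WS=pts('side',S['p'],S['d'])
z=WT[200:260,100:160,2];print('table z',np.nanmedian(z),np.nanstd(z))
things=dict(tinA=(313,226,.07,.012,.03),tinB=(208,337,.08,.012,.04),sand=(288,277,.06,.013,.05),plate=(206,257,.14,.002,.04),fin=(206,250,.06,.015,.06),box=(390,258,.16,.035,.07),boxfl=(390,262,.16,-.005,.02),b1=(503,285,.055,.005,.05),b2=(487,335,.055,.005,.05),jar=(361,322,.07,.03,.12),glue=(568,307,.05,.02,.15),tree=(259,187,.05,.01,.1))
for k,(u,v,r,a,b) in things.items():
    c=WT[int(v*2/3),int(u*2/3)]
    print(k,np.round(c,3));print('  T',rect(WT,c,r,a,b));print('  S',rect(WS,c,r,a,b))
a=cv2.resize(pT[130:250,100:350,::-1],None,fx=3.2,fy=3.2,interpolation=cv2.INTER_CUBIC);cv2.imwrite('pics/crop1.png',a)
E
```

```text
table z 0.0017188697543381642 0.009762505543806812
tinA [0.62  0.213 0.018]
  T (array([0.6167, 0.2116, 0.0846, 0.0674]), -74.2, 289, array([0.013 , 0.0178, 0.0228]))
  S (array([0.6212, 0.2152, 0.0884, 0.0578]), -77.5, 216, array([0.014 , 0.0192, 0.0228]))
tinB [0.265 0.312 0.021]
  T (array([0.2637, 0.3123, 0.1156, 0.0753]), -87.5, 751, array([0.0168, 0.0237, 0.0288]))
  S (array([0.2643, 0.312 , 0.1161, 0.0717]), -86.8, 469, array([0.0157, 0.0256, 0.029 ]))
sand [0.466 0.209 0.02 ]
  T (array([0.4653, 0.2104, 0.0686, 0.0447]), -78.0, 230, array([0.0165, 0.0243, 0.0294]))
  S (array([0.4644, 0.2113, 0.0706, 0.042 ]), -78.1, 180, array([0.0143, 0.0267, 0.0306]))
plate [0.457 0.414 0.011]
  T (array([0.4573, 0.4135, 0.2757, 0.2746]), -30.0, 2300, array([0.0023, 0.0052, 0.0124]))
  S (array([0.4573, 0.4145, 0.2775, 0.2747]), 86.0, 1819, array([0.0023, 0.0056, 0.0115]))
fin [0.462 0.41  0.037]
  T (array([0.4634, 0.4155, 0.0529, 0.0165]), 82.0, 71, array([0.0169, 0.0283, 0.0347]))
  S (array([0.4608, 0.4197, 0.0571, 0.0107]), -85.2, 46, array([0.0177, 0.0302, 0.0356]))
box [0.597 0.009
[... 778 characters left out ...]
83 ]), 89.8, 304, array([0.0056, 0.0111, 0.0277]))
jar [ 0.364 -0.002  0.104]
  T (array([ 3.685e-01, -1.000e-04,  6.410e-02,  6.160e-02]), 20.1, 487, array([0.0407, 0.0973, 0.1032]))
  S (array([ 0.3686, -0.0006,  0.0637,  0.0615]), 85.9, 558, array([0.0364, 0.0905, 0.1029]))
glue [ 0.557 -0.397  0.078]
  T (array([ 0.561 , -0.4002,  0.0504,  0.029 ]), -87.6, 276, array([0.0261, 0.0682, 0.1122]))
  S (array([ 0.5647, -0.4016,  0.0507,  0.0274]), -81.2, 475, array([0.0241, 0.0656, 0.1115]))
tree [0.662 0.367 0.055]
  T (array([0.6705, 0.3742, 0.0428, 0.0377]), -24.3, 105, array([0.0274, 0.0497, 0.0603]))
  S (array([0.6651, 0.3724, 0.0406, 0.0284]), -2.0, 88, array([0.0235, 0.0479, 0.0622]))
```

View pics/crop1.png

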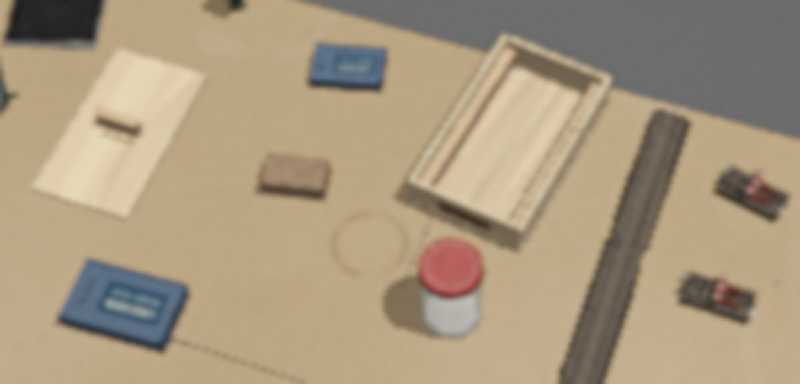

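Tin A at crop (347,65) measures about 85×57 mm with its top at 19 mm. Tin B at crop (125,303) is about 116×73 mm with its top at 25 mm. A is the smaller and matches 52×82×19, so A is the one meant. Next is a planner that prints the row values, plus a finer measurement of the plate and buffer stops.

```bash
cat >> h.py <<'E'
def Rz(j):  # tool down, jaw (tool y) at world angle j deg; tool x = y x z
    a=np.radians(j);y=np.array([np.cos(a),np.sin(a),0]);z=np.array([0,0,-1.]);return np.stack([np.cross(y,z),y,z],1)
def plan(wps):
    s=telemetry.read_state();p=np.array(s['tcp_pos']);R=np.array(s['orientation'])
    print('t',round(s['clock'],2),'tcp',np.round(p,4),'jaw',round(np.degrees(np.arctan2(R[1,1],R[0,1])),1),'open',round(s['opening'],4),'F',np.round(s['force'],1))
    for x,y,z,j in wps:
        q=np.array([x,y,z]);D=Rz(j);n=max(1,int(np.ceil(max(np.linalg.norm(q-p)/.2,0.001))))
        rv=cv2.Rodrigues(R.T@D)[0].ravel(); 
        n=max(n,int(np.ceil(np.degrees(np.linalg.norm(rv))/42)))
        for i in range(n):
            t=p+(q-p)/(n-i);Rn=R@cv2.Rodrigues(cv2.Rodrigues(R.T@D)[0]/(n-i))[0]
            d=R.T@(t-p)/.2;w=cv2.Rodrigues(R.T@Rn)[0].ravel()/np.pi
            print('[%.3f,%.3f,%.3f],[%.3f,%.3f,%.3f]'%(*d,*w),'->',np.round(t,3));p,R=t,Rn
E
python3 - <<'E'
from h import *
T=np.load('top0.npz');S=np.load('side0.npz')
for n,L in(('top',T),('side',S)):
    p,W=pts(n,L['p'],L['d']);hsv=cv2.cvtColor(p,cv2.COLOR_RGB2HSV);c=eyes.calibration(n);C=-c['R'].T@c['t']
    def cast(m,ctr,r,z):
        u,v=px(n,[*ctr,z]);
        m=m&(np.hypot(W[...,0]-ctr[0],W[...,1]-ctr[1])<r)
        k,lab,st,_=cv2.connectedComponentsWithStats(m.astype(np.uint8));i=1+np.argmax(st[1:,4]);cs,_=cv2.findContours((lab==i).astype(np.uint8),0,1)
        q=max(cs,key=len)[:,0,:]
        r=np.stack([(q[:,0]-c['cx'])/c['fx'],(q[:,1]-c['cy'])/c['fy'],np.ones(len(q))],1)@c['R']
        P=(C+r*((z-C[2])/r[:,2])[:,None])[:,:2].astype(np.float32)
        (x,y),(w,h),a=cv2.minAreaRect(P)
        if w<h:w,h,a=h,w,a+90
        return np.round([x,y,w,h],4),round((a+90)%180-90,1),st[i,4]
    H,Sa,V=[hsv[...,i].astype(int) for i in range(3)]
    print(n,'hsv plate',hsv[tuple(np.int32(px(n,[.42,.45,.005]))[::-1])],'table',hsv[tuple(np.int32(px(n,[.5,.3,0]))[::-1])],'buf',hsv[tuple(np.int32(px(n,[.604,-.255,.01]))[::-1])])
    tab=hsv[tuple(np.int32(px(n,[.5,.3,0]))[::-1])].astype(int)
    print('plate',cast((Sa<tab[1]-25)&(V>tab[2]),(.458,.414),.16,.005))
    print('tin',cast((H>95)&(H<130)&(Sa>80),(.619,.213),.07,.019))
    print('b1',cast((V<115)|((H<8)&(Sa>100)),(.604,-.257),.06,.009));print('b2',cast((V<115)|((H<8)&(Sa>100)),(.464,-.248),.06,.009))
plan([(.619,.2135,.12,14.2),(.619,.2135,.002,14.2)])
E
```

```text
top hsv plate [ 19  57 224] table [ 18  77 188] buf [  6 100  94]
plate (array([0.405 , 0.4305, 0.0793, 0.0165]), 2.1, np.int32(62))
tin (array([0.6157, 0.2106, 0.0706, 0.0449]), -70.6, np.int32(127))
b1 (array([ 0.6096, -0.2521,  0.0707,  0.0365]), 77.2, np.int32(171))
b2 (array([ 0.4749, -0.2489,  0.0701,  0.0356]), 88.0, np.int32(186))
side hsv plate [ 20  95 235] table [ 17 121 189] buf [  5 157  86]
plate (array([0.4098, 0.4397, 0.0814, 0.0432]), 2.7, np.int32(104))
tin (array([0.6184, 0.2051, 0.0741, 0.0481]), -75.7, np.int32(145))
b1 (array([ 0.609 , -0.2551,  0.0756,  0.0408]), 72.7, np.int32(228))
b2 (array([ 0.4766, -0.2518,  0.0756,  0.0425]), 88.0, np.int32(259))
t 0.1 tcp [0.1762 0.5468 0.2305] jaw 72.1 open 0.0855 F [-0.4  0.3 -0.4]
[-0.873,-0.302,0.185],[-0.000,0.000,0.107] -> [0.324 0.436 0.194]
[-0.924,0.004,0.184],[-0.000,0.000,0.107] -> [0.471 0.325 0.157]
[-0.871,0.309,0.184],[-0.000,0.000,0.107] -> [0.619 0.214 0.12 ]
[-0.000,0.000,0.590],[0.000,0.000,0.000] -> [0.619 0.214 0.002]
```

```bash
python3 -m jog '[[[-0.873,-0.302,0.185],[0,0,0.107],1],[[-0.873,-0.302,0.185],[0,0,0.107],1],[[-0.873,-0.302,0.185],[0,0,0.107],1],[[-0.873,-0.302,0.185],[0,0,0.107],1]]'
python3 -m jog '[[[-0.924,0.004,0.184],[0,0,0.107],1],[[-0.924,0.004,0.184],[0,0,0.107],1],[[-0.924,0.004,0.184],[0,0,0.107],1],[[-0.924,0.004,0.184],[0,0,0.107],1]]'
python3 -c "
from h import *
plan([(.618,.2125,.12,14.2),(.618,.2125,.002,14.2)])"
```

```text
clock: 0.5
tcp_pos: [0.3252, 0.4337, 0.1926]
orientation: [[-0.797, 0.604, -0.001], [0.604, 0.797, -0.003], [-0.001, -0.003, -1.0]]
force: [-0.2, 0.9, -1.0]
opening: 0.0853
clock: 0.9
tcp_pos: [0.4744, 0.3205, 0.1551]
orientation: [[-0.551, 0.834, -0.002], [0.834, 0.551, -0.004], [-0.002, -0.003, -1.0]]
force: [0.1, 0.5, -0.3]
opening: 0.0855
t 0.9 tcp [0.4744 0.3205 0.1551] jaw 33.5 open 0.0855 F [ 0.1  0.5 -0.3]
[-0.846,0.302,0.176],[-0.001,0.001,0.107] -> [0.618 0.212 0.12 ]
[0.000,-0.000,0.590],[0.000,0.000,0.000] -> [0.618 0.212 0.002]
```

```bash
python3 -m jog '[[[-0.846,0.302,0.176],[0,0,0.107],1],[[-0.846,0.302,0.176],[0,0,0.107],1],[[-0.846,0.302,0.176],[0,0,0.107],1],[[-0.846,0.302,0.176],[0,0,0.107],1],[[-0.846,0.302,0.176],[0,0,0.107],1]]'
python3 -c "
from h import *
plan([(.618,.2125,.002,14.2)])
for n in('top','side'):
    p,d=eyes.grab_frame(n);u,v=map(int,px(n,[.6,.2,.05]))
    a=p[max(0,v-70):v+70,max(0,u-90):u+90,::-1];a=cv2.resize(a,(396,300),interpolation=cv2.INTER_CUBIC);globals()[n]=a
cv2.imwrite('pics/a1.png',np.hstack([top,side]))"
```

```text
clock: 1.4
tcp_pos: [0.6214, 0.2087, 0.1179]
orientation: [[-0.241, 0.971, -0.002], [0.971, 0.241, -0.006], [-0.005, -0.003, -1.0]]
force: [-0.3, 0.6, 0.5]
opening: 0.0852
t 1.4 tcp [0.6214 0.2087 0.1179] jaw 13.9 open 0.0852 F [-0.3  0.6  0.5]
[0.025,-0.010,0.579],[-0.001,0.002,-0.001] -> [0.618 0.212 0.002]
```

View pics/a1.png

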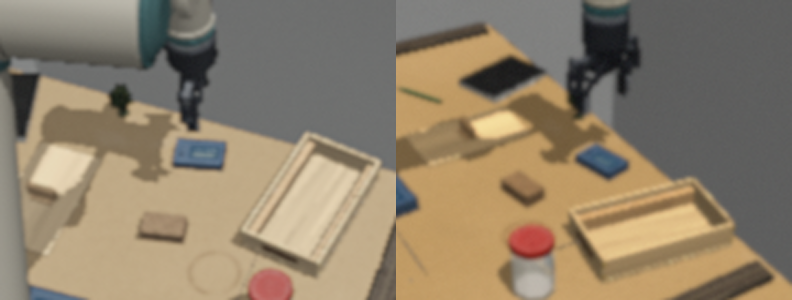

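The gripper hovers over tin A and the tin is undisturbed. Now I descend and grip it.

```bash
python3 -m jog '[[[0.025,-0.01,0.25],[0,0,0],1],[[0.025,-0.01,0.48],[0,0,0],1],[[0.025,-0.01,0.53],[0,0,0],1],[[0.025,-0.01,0.575],[0,0,0],1],[[0.025,-0.01,0.575],[0,0,0],1]]'
python3 -m jog '[[[0,0,0],[0,0,0],-1],[[0,0,0],[0,0,0],-1],[[0,0,0],[0,0,0],-1],[[0,0,0],[0,0,0],-1],[[0,0,0],[0,0,0],-1]]'
python3 -m jog '[[[0,0,0],[0,0,0],-1],[[0,0,0],[0,0,0],-1],[[0,0,-0.1],[0,0,0],-1],[[0,0,-0.3],[0,0,0],-1],[[0,0,-0.3],[0,0,0],-1]]'
```

```text
clock: 2.0
tcp_pos: [0.6142, 0.2166, 0.0046]
orientation: [[-0.244, 0.97, -0.003], [0.97, 0.244, -0.003], [-0.002, -0.004, -1.0]]
force: [-1.0, -0.7, -0.1]
opening: 0.0853
clock: 2.5
tcp_pos: [0.6161, 0.2171, 0.0072]
orientation: [[-0.244, 0.97, 0.001], [0.97, 0.244, -0.002], [-0.002, 0.001, -1.0]]
force: [0.5, 1.7, 5.8]
opening: 0.0509
clock: 3.0
tcp_pos: [0.6197, 0.2181, 0.0723]
orientation: [[-0.244, 0.97, 0.011], [0.97, 0.244, 0.0], [-0.002, 0.011, -1.0]]
force: [1.6, 0.7, -0.8]
opening: 0.0509
```

```bash
cat >> h.py <<'E'
def held(test,r=.07,zlo=-1,zhi=1):
    s=telemetry.read_state();t=np.array(s['tcp_pos']);R=np.array(s['orientation'])
    for n in('top','side'):
        p,W=pts(n);h=cv2.cvtColor(p,cv2.COLOR_RGB2HSV).astype(int)
        L=(W-t)@R
        m=test(h[...,0],h[...,1],h[...,2])&(np.linalg.norm(L,axis=-1)<r)&(L[...,2]>zlo)&(L[...,2]<zhi)
        q=L[m];print(n,len(q),'tool x',np.round(np.percentile(q[:,0],[2,10,50,90,98]),4),'y',np.round(np.percentile(q[:,1],[2,50,98]),4),'z',np.round(np.percentile(q[:,2],[2,50,98]),4))
        print('   rect',[np.round(v,4) for v in cv2.minAreaRect(q[:,:2].astype(np.float32))])
E
python3 -c "
from h import *
held(lambda H,S,V:(H>95)&(H<130)&(S>80))
plan([(.6,.11,.16,3),(.534,.0135,.16,-8.2)])"
```

```text
top 80 tool x [-0.0417 -0.0399 -0.0284  0.0216  0.0268] y [-0.0285  0.0037  0.0212] z [-0.0168 -0.0101 -0.004 ]
   rect [array([-0.0078, -0.0046]), array([0.0513, 0.0723]), np.float64(86.1179)]
side 128 tool x [-0.0468 -0.0434 -0.0214  0.0046  0.0165] y [-0.0271 -0.001   0.0226] z [-0.0145 -0.0103 -0.0023]
   rect [array([-0.0129, -0.008 ]), array([0.0698, 0.068 ]), np.float64(0.9025)]
t 3.1 tcp [0.6166 0.2173 0.0682] jaw 14.1 open 0.0509 F [ 0.2  0.3 -0.6]
[-0.501,-0.210,-0.458],[0.001,0.001,0.062] -> [0.6  0.11 0.16]
[-0.465,-0.355,0.000],[0.000,0.000,0.062] -> [0.534 0.013 0.16 ]
```

```bash
python3 -m jog '[[[-0.501,-0.210,-0.458],[0,0,0.062],-1],[[-0.501,-0.210,-0.458],[0,0,0.062],-1],[[-0.501,-0.210,-0.458],[0,0,0.062],-1],[[-0.501,-0.210,-0.458],[0,0,0.062],-1]]'
python3 -m jog '[[[-0.45,-0.355,0.0],[0,0,0.062],-1],[[-0.45,-0.355,0.0],[0,0,0.062],-1],[[-0.45,-0.355,0.0],[0,0,0.062],-1],[[-0.45,-0.355,0.0],[0,0,0.062],-1]]'
python3 -c "
from h import *
plan([(.5342,.0184,.05,-8.2)])
held(lambda H,S,V:(H>95)&(H<130)&(S>80))
"
```

```text
clock: 3.5
tcp_pos: [0.6012, 0.1063, 0.1627]
orientation: [[-0.048, 0.999, 0.008], [0.999, 0.049, -0.004], [-0.004, 0.008, -1.0]]
force: [-0.2, 0.9, -0.2]
opening: 0.0506
clock: 3.9
tcp_pos: [0.5324, 0.012, 0.1611]
orientation: [[0.148, 0.989, 0.004], [0.989, -0.148, -0.003], [-0.002, 0.005, -1.0]]
force: [-0.1, 1.1, -0.5]
opening: 0.0509
t 3.9 tcp [0.5324 0.012  0.1611] jaw -8.5 open 0.0509 F [-0.1  1.1 -0.5]
[0.034,0.002,0.555],[0.002,0.001,-0.002] -> [0.534 0.018 0.05 ]
top 106 tool x [-0.0428 -0.0405 -0.0268 -0.0036  0.0004] y [-0.0258  0.0079  0.0252] z [-0.0167 -0.0106 -0.0064]
   rect [array([-0.0172,  0.0002]), array([0.0594, 0.049 ]), np.float64(4.5326)]
side 211 tool x [-0.0441 -0.0423 -0.0212  0.0143  0.0215] y [-0.024   0.0042  0.0251] z [-0.0151 -0.0122 -0.0045]
   rect [array([-0.0109,  0.0007]), array([0.071 , 0.0508]), np.float64(1.0266)]
```

```bash
python3 -m jog '[[[0.026,0.002,0.2],[0,0,0],-1],[[0.026,0.002,0.4],[0,0,0],-1],[[0.026,0.002,0.55],[0,0,0],-1],[[0.026,0.002,0.62],[0,0,0],-1],[[0.026,0.002,0.65],[0,0,0],-1]]'
python3 -c "
from h import *
plan([(.534,.0169,.013,-8.2)])
"
```

```text
clock: 4.5
tcp_pos: [0.5366, 0.0202, 0.0291]
orientation: [[0.144, 0.99, 0.004], [0.99, -0.144, -0.001], [-0.001, 0.004, -1.0]]
force: [-0.1, 0.5, 0.1]
opening: 0.0508
t 4.5 tcp [0.5366 0.0202 0.0291] jaw -8.3 open 0.0508 F [-0.1  0.5  0.1]
[-0.018,-0.011,0.080],[0.001,0.000,-0.001] -> [0.534 0.017 0.013]
```

```bash
python3 -m jog '[[[-0.008,-0.005,0.04],[0,0,0],-1],[[-0.008,-0.005,0.065],[0,0,0],-1],[[-0.008,-0.005,0.075],[0,0,0],-1]]'
python3 -c "
from h import *
for i in range(4):
  eyes.grab_frame('top');plan([(.534,.0169,.013,-8.2)])
"
```

```text
clock: 4.8
tcp_pos: [0.5357, 0.019, 0.0139]
orientation: [[0.144, 0.99, 0.004], [0.99, -0.144, -0.001], [-0.001, 0.004, -1.0]]
force: [0.7, 0.1, 0.1]
opening: 0.0505
t 4.85 tcp [0.5357 0.0189 0.014 ] jaw -8.3 open 0.0509 F [ 0.  -0.7 -1.7]
[-0.011,-0.007,0.005],[0.001,0.000,-0.001] -> [0.534 0.017 0.013]
t 4.9 tcp [0.5358 0.0188 0.0143] jaw -8.3 open 0.0508 F [-1.  -0.3  0.2]
[-0.010,-0.007,0.007],[0.001,0.000,-0.001] -> [0.534 0.017 0.013]
t 4.95 tcp [0.5359 0.0187 0.0146] jaw -8.3 open 0.051 F [-0.   0.6 -0.6]
[-0.010,-0.008,0.008],[0.002,0.000,-0.001] -> [0.534 0.017 0.013]
t 5.0 tcp [0.5359 0.0186 0.0147] jaw -8.3 open 0.0507 F [-0.   0.5 -0. ]
[-0.010,-0.008,0.008],[0.002,0.000,-0.001] -> [0.534 0.017 0.013]
```

```bash
python3 -m jog '[[[-0.01,-0.008,0.01],[0,0,0],-1],[[-0.01,-0.008,0.018],[0,0,0],-1],[[-0.01,-0.008,0.018],[0,0,0],-1]]'
python3 -m jog '[[[0,0,0.008],[0,0,0],-1],[[0,0,0.016],[0,0,0],-1],[[0,0,0.016],[0,0,0],-1]]'
```

```text
clock: 5.3
tcp_pos: [0.5348, 0.0166, 0.0132]
orientation: [[0.145, 0.989, 0.007], [0.989, -0.145, -0.001], [-0.0, 0.007, -1.0]]
force: [-2.6, -0.3, 12.3]
opening: 0.0509
clock: 5.6
tcp_pos: [0.5348, 0.0166, 0.0131]
orientation: [[0.145, 0.989, 0.008], [0.989, -0.145, -0.001], [-0.0, 0.009, -1.0]]
force: [-5.1, 1.6, 21.2]
opening: 0.0509
```

```bash
python3 -m jog '[[[0,0,0],[0,0,0],0.5],[[0,0,0],[0,0,0],0.5],[[0,0,0],[0,0,0],0.5],[[0,0,-0.05],[0,0,0],0.5],[[0,0,-0.2],[0,0,0],0.5]]'
python3 -m jog '[[[0,0,-0.2],[0,0,0],0.5],[[0,0,-0.4],[0,0,0],0.5],[[0,0,-0.4],[0,0,0],0.5]]'
python3 -c "
from h import *
plan([(.465,.211,.12,12),(.465,.211,.003,12)])
for n in ('top','side'):
  p,W=pts(n);h=cv2.cvtColor(p,cv2.COLOR_RGB2HSV).astype(int)
  print(rect(W,(.535,.013),.08,.012,.04,(h[...,0]>95)&(h[...,0]<130)&(h[...,1]>80)))
"
```

```text
clock: 6.1
tcp_pos: [0.532, 0.0168, 0.0513]
orientation: [[0.145, 0.989, 0.001], [0.989, -0.145, -0.001], [-0.001, 0.002, -1.0]]
force: [0.3, 0.4, 0.9]
opening: 0.0642
clock: 6.4
tcp_pos: [0.536, 0.0165, 0.1371]
orientation: [[0.145, 0.989, 0.013], [0.989, -0.145, -0.002], [0.0, 0.013, -1.0]]
force: [1.9, -0.2, 0.3]
opening: 0.0638
t 6.4 tcp [0.536  0.0165 0.1371] jaw -8.3 open 0.0638 F [ 1.9 -0.2  0.3]
[0.455,-0.247,0.039],[0.002,0.000,-0.056] -> [0.501 0.114 0.129]
[0.492,-0.162,0.041],[0.002,0.000,-0.056] -> [0.465 0.211 0.12 ]
[-0.000,0.000,0.585],[0.000,0.000,0.000] -> [0.465 0.211 0.003]
(array([0.5304, 0.0094, 0.0675, 0.0474]), 82.4, 133, array([0.0183, 0.0237, 0.0282]))
(array([0.5314, 0.0155, 0.0579, 0.0471]), 80.7, 146, array([0.0225, 0.0254, 0.0281]))
```

```bash
python3 -m jog '[[[0.455,-0.247,0.039],[0,0,-0.056],1],[[0.455,-0.247,0.039],[0,0,-0.056],1],[[0.455,-0.247,0.039],[0,0,-0.056],1],[[0.455,-0.247,0.039],[0,0,-0.056],1]]'
python3 -m jog '[[[0.492,-0.162,0.041],[0,0,-0.056],1],[[0.492,-0.162,0.041],[0,0,-0.056],1],[[0.492,-0.162,0.041],[0,0,-0.056],1],[[0.492,-0.162,0.041],[0,0,-0.056],1],[[0.492,-0.162,0.041],[0,0,-0.056],1]]'
python3 -c "
from h import *
eyes.grab_frame('top')
plan([(.465,.211,.003,12)])"
```

```text
clock: 6.9
tcp_pos: [0.4952, 0.1149, 0.123]
orientation: [[-0.033, 0.999, 0.001], [0.999, 0.033, -0.002], [-0.002, 0.001, -1.0]]
force: [-0.1, -0.0, -0.1]
opening: 0.0854
clock: 7.4
tcp_pos: [0.4604, 0.2108, 0.1144]
orientation: [[-0.207, 0.978, 0.001], [0.978, 0.207, -0.003], [-0.003, 0.0, -1.0]]
force: [-0.5, 0.0, 0.4]
opening: 0.0856
t 7.45 tcp [0.4605 0.2106 0.1145] jaw 11.9 open 0.0854 F [ 0.6 -0.4 -0.2]
[-0.001,0.022,0.557],[0.000,0.001,-0.001] -> [0.465 0.211 0.003]
```

```bash
python3 -m jog '[[[0,0.022,0.25],[0,0,0],1],[[0,0.022,0.48],[0,0,0],1],[[0,0.022,0.53],[0,0,0],1],[[0,0.022,0.54],[0,0,0],1],[[0,0.022,0.54],[0,0,0],1]]'
python3 -m jog '[[[0,0,0],[0,0,0],-1],[[0,0,0],[0,0,0],-1],[[0,0,0],[0,0,0],-1],[[0,0,0],[0,0,0],-1],[[0,0,0],[0,0,0],-1]]'
python3 -m jog '[[[0,0,0],[0,0,0],-1],[[0,0,0],[0,0,0],-1],[[0,0,-0.1],[0,0,0],-1],[[0,0,-0.3],[0,0,0],-1],[[0,0,-0.5],[0,0,0],-1]]'
python3 -c "
from h import *
held(lambda H,S,V:(V<170)&(V>60)&(S>60)&(H<25),.05,-.025,0)
plan([(.5475,.12,.15,3),(.6225,.0006,.15,-8.2)])"
```

```text
clock: 7.95
tcp_pos: [0.4664, 0.2109, 0.0075]
orientation: [[-0.205, 0.979, 0.003], [0.979, 0.205, -0.002], [-0.003, 0.002, -1.0]]
force: [0.2, -0.3, 0.3]
opening: 0.0855
clock: 8.45
tcp_pos: [0.4673, 0.2113, 0.009]
orientation: [[-0.205, 0.979, 0.005], [0.979, 0.205, -0.001], [-0.003, 0.005, -1.0]]
force: [-1.0, -0.4, 6.7]
opening: 0.0384
clock: 8.95
tcp_pos: [0.4657, 0.2111, 0.1092]
orientation: [[-0.205, 0.979, 0.003], [0.979, 0.205, -0.002], [-0.003, 0.002, -1.0]]
force: [1.3, -0.2, -0.9]
opening: 0.0384
top 141 tool x [-0.0341 -0.0326 -0.0189  0.0206  0.0327] y [-0.0301 -0.0067  0.0226] z [-0.0224 -0.015  -0.0014]
   rect [array([-0.0006, -0.0051]), array([0.0542, 0.0725]), np.float64(74.6984)]
side 120 tool x [-0.0337 -0.0323 -0.0261  0.013   0.0315] y [-0.0198 -0.0022  0.0262] z [-0.0247 -0.0153 -0.0008]
   rect [array([-0.0065, -0.0005]), array([0.0607, 0.0666]), np.float64(28.8858)]
t 9.05 tcp [0.4705 0.2127 0.1139] jaw 11.8 open 0.0382 F [ 0.5  0.1 -0.5]
[-0.533,0.285,-0.175],[0.005,0.000,0.049] -> [0.548 0.12  0.15 ]
[-0.616,0.343,0.000],[0.000,-0.000,0.062] -> [0.622 0.001 0.15 ]
```

```bash
python3 -m jog '[[[-0.533,0.285,-0.175],[0,0,0.049],-1],[[-0.533,0.285,-0.175],[0,0,0.049],-1],[[-0.533,0.285,-0.175],[0,0,0.049],-1],[[-0.533,0.285,-0.175],[0,0,0.049],-1]]'
python3 -m jog '[[[-0.616,0.343,0],[0,0,0.062],-1],[[-0.616,0.343,0],[0,0,0.062],-1],[[-0.616,0.343,0],[0,0,0.062],-1],[[-0.616,0.343,0],[0,0,0.062],-1],[[-0.616,0.343,0],[0,0,0.062],-1]]'
python3 -c "
from h import *
eyes.grab_frame('top')
plan([(.6225,.0006,.018,-8.2)])
"
```

```text
clock: 9.45
tcp_pos: [0.5511, 0.1173, 0.1507]
orientation: [[-0.049, 0.999, 0.02], [0.999, 0.049, 0.001], [-0.0, 0.02, -1.0]]
force: [-1.1, 0.8, -0.6]
opening: 0.0386
clock: 9.95
tcp_pos: [0.6247, -0.0025, 0.1505]
orientation: [[0.147, 0.989, 0.017], [0.989, -0.147, 0.002], [0.004, 0.016, -1.0]]
force: [-0.3, 0.6, -0.4]
opening: 0.0384
t 10.0 tcp [ 0.6242 -0.0015  0.1507] jaw -8.4 open 0.0385 F [-0.3  0.6 -1.1]
[0.006,-0.021,0.663],[0.005,-0.001,-0.001] -> [0.622 0.001 0.018]
```

```bash
python3 -m jog '[[[0.006,-0.02,0.2],[0.005,0,0],-1],[[0.006,-0.02,0.4],[0.005,0,0],-1],[[0.006,-0.02,0.55],[0.005,0,0],-1],[[0.006,-0.02,0.63],[0.005,0,0],-1],[[0.006,-0.02,0.65],[0.005,0,0],-1]]'
python3 -m jog '[[[0,0,0.01],[0,0,0],-1],[[0,0,0.018],[0,0,0],-1],[[0,0,0.018],[0,0,0],-1]]'
python3 -c "
from h import *
plan([(.6225,.0006,.015,-8.2)])
"
```

```text
clock: 10.5
tcp_pos: [0.6193, 0.0026, 0.018]
orientation: [[0.143, 0.99, -0.005], [0.99, -0.143, 0.005], [0.005, -0.006, -1.0]]
force: [-0.4, -0.3, -0.1]
opening: 0.0386
clock: 10.8
tcp_pos: [0.6197, 0.0032, 0.0156]
orientation: [[0.143, 0.99, -0.003], [0.99, -0.143, 0.005], [0.005, -0.004, -1.0]]
force: [0.1, -0.6, -1.2]
opening: 0.0384
t 10.8 tcp [0.6197 0.0032 0.0156] jaw -8.2 open 0.0384 F [ 0.1 -0.6 -1.2]
[-0.011,0.016,0.003],[-0.001,-0.002,0.000] -> [0.622 0.001 0.015]
```

```bash
python3 -m jog '[[[-0.011,0.014,0.006],[0,0,0],-1],[[-0.011,0.014,0.012],[0,0,0],-1],[[-0.011,0.014,0.012],[0,0,0],-1]]'
python3 -m jog '[[[0,0,0.006],[0,0,0],-1],[[0,0,0.012],[0,0,0],-1],[[0,0,0.012],[0,0,0],-1]]'
```

```text
clock: 11.1
tcp_pos: [0.6236, 0.0003, 0.0151]
orientation: [[0.143, 0.99, -0.0], [0.99, -0.143, 0.005], [0.005, -0.001, -1.0]]
force: [-1.6, 1.0, 6.3]
opening: 0.0386
clock: 11.4
tcp_pos: [0.6243, 0.0, 0.015]
orientation: [[0.143, 0.99, 0.002], [0.99, -0.143, 0.005], [0.005, 0.001, -1.0]]
force: [-2.7, 1.6, 12.4]
opening: 0.0386
```

```bash
python3 -m jog '[[[0,0,0],[0,0,0],0.3],[[0,0,0],[0,0,0],0.3],[[0,0,0],[0,0,0],0.3],[[0,0,-0.05],[0,0,0],0.3],[[0,0,-0.2],[0,0,0],0.3]]'
python3 -m jog '[[[0,0,-0.2],[0,0,0],0.3],[[0,0,-0.4],[0,0,0],0.3],[[0,0,-0.6],[0,0,0],0.3]]'
python3 -c "
from h import *
plan([(.54,.22,.17,-5)])
"
```

```text
clock: 11.9
tcp_pos: [0.6217, 0.0001, 0.0527]
orientation: [[0.143, 0.99, -0.005], [0.99, -0.143, 0.005], [0.005, -0.006, -1.0]]
force: [0.1, 0.0, 0.1]
opening: 0.0557
clock: 12.2
tcp_pos: [0.6221, -0.0006, 0.1745]
orientation: [[0.143, 0.99, -0.005], [0.99, -0.143, 0.005], [0.005, -0.006, -1.0]]
force: [0.9, 0.7, 0.4]
opening: 0.0559
t 12.2 tcp [ 6.221e-01 -6.000e-04  1.745e-01] jaw -8.2 open 0.0559 F [0.9 0.7 0.4]
[0.516,-0.282,0.015],[-0.001,-0.001,-0.009] -> [0.581 0.11  0.172]
[0.524,-0.267,0.013],[-0.001,-0.001,-0.009] -> [0.54 0.22 0.17]
```

```bash
python3 -m jog '[[[0.516,-0.282,0.015],[0,0,-0.009],0],[[0.516,-0.282,0.015],[0,0,-0.009],0],[[0.516,-0.282,0.015],[0,0,-0.009],0],[[0.516,-0.282,0.015],[0,0,-0.009],0]]'
python3 -m jog '[[[0.524,-0.267,0.013],[0,0,-0.009],0],[[0.524,-0.267,0.013],[0,0,-0.009],0],[[0.524,-0.267,0.013],[0,0,-0.009],0],[[0.524,-0.267,0.013],[0,0,-0.009],0]]'
python3 - <<'E'
from h import *
out=[]
for n in('top','side'):
    L=np.load(n+'0.npz');p,W=pts(n,L['p'],L['d']);hs=cv2.cvtColor(p,cv2.COLOR_RGB2HSV).astype(int);c=eyes.calibration(n);C=-c['R'].T@c['t']
    v,u=np.mgrid[0:384,0:512];r=np.stack([(u-c['cx'])/c['fx'],(v-c['cy'])/c['fy'],np.ones(u.shape)],-1)@c['R']
    P=(C+r*((.005-C[2])/r[...,2])[...,None])
    near=np.hypot(P[...,0]-.458,P[...,1]-.414)<.15
    V=hs[...,2]*1.-hs[...,1]*.8
    t,m=cv2.threshold(np.clip(V,0,255).astype(np.uint8)[near],0,255,cv2.THRESH_OTSU)
    m=((V>t)&near).astype(np.uint8);m=cv2.morphologyEx(m,cv2.MORPH_OPEN,np.ones((3,3)))
    k,lab,st,_=cv2.connectedComponentsWithStats(m);i=1+np.argmax(st[1:,4])
    q=P[lab==i][:,:2].astype(np.float32);q=cv2.convexHull(q)
    print(n,'plate',t,[np.round(x,4) for x in cv2.minAreaRect(q)])
    out.append(cv2.resize(p[...,::-1][100:220,80:280] if n=='top' else p[...,::-1][110:190,140:290],(396,260)))
    p,W=pts(n)
    print(' box',rect(W,(.578,.007),.15,.036,.055))
    hs=cv2.cvtColor(p,cv2.COLOR_RGB2HSV).astype(int)
    print(' tin',rect(W,(.534,.013),.07,.013,.04,(hs[...,0]>95)&(hs[...,0]<130)&(hs[...,1]>80)))
    ub,vb=map(int,px(n,[.578,.007,.03]));out[-1]=cv2.resize(p[vb-60:vb+60,ub-75:ub+75,::-1],(396,316),interpolation=cv2.INTER_CUBIC)
cv2.imwrite('pics/a2.png',np.hstack(out))
E
```

```text
clock: 12.6
tcp_pos: [0.5799, 0.1119, 0.1729]
orientation: [[0.112, 0.994, -0.005], [0.994, -0.111, 0.006], [0.005, -0.006, -1.0]]
force: [0.2, -0.6, -0.7]
opening: 0.0427
clock: 13.0
tcp_pos: [0.5382, 0.2233, 0.171]
orientation: [[0.081, 0.997, -0.005], [0.997, -0.08, 0.006], [0.005, -0.006, -1.0]]
force: [0.6, 0.2, -0.2]
opening: 0.0423
top plate 150.0 [array([0.4657, 0.4172]), array([0.1131, 0.2027]), np.float64(89.5867)]
 box (array([0.5788, 0.0069, 0.2269, 0.1343]), -8.4, 628, array([0.0366, 0.0448, 0.052 ]))
 tin (array([0.5308, 0.0093, 0.0695, 0.0492]), 79.1, 138, array([0.0185, 0.024 , 0.0285]))
side plate 120.0 [array([0.464 , 0.4206]), array([0.2009, 0.1155]), np.float64(0.0114)]
 box (array([0.5785, 0.0086, 0.2237, 0.1379]), -7.9, 743, array([0.0367, 0.0449, 0.0518]))
 tin (array([0.5314, 0.0161, 0.0606, 0.046 ]), 84.0, 146, array([0.0235, 0.0257, 0.0276]))
```

View pics/a2.png

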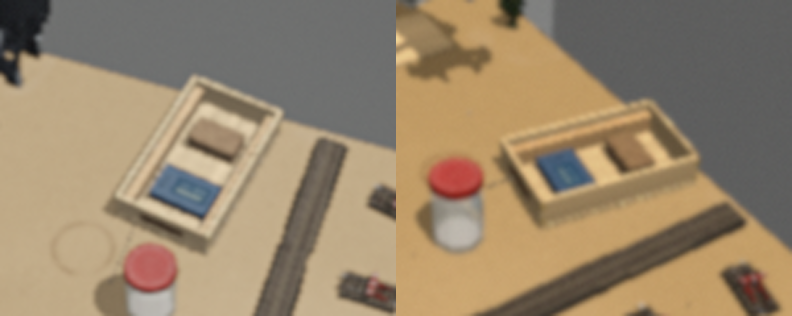

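Both parts lie flat on the floor and released: tin at (187,190) and block at (215,138) in the left half. Next is the divider. Its measured size is 113×203 mm at (.465,.419), angle about 0°.

```bash
python3 -c "
from h import *
plan([(.465,.419,.08,0)])
"
```

```text
t 13.1 tcp [0.5394 0.221  0.171 ] jaw -4.8 open 0.0425 F [ 0.2  0.4 -0.1]
[0.477,-0.225,0.231],[-0.001,-0.001,-0.013] -> [0.502 0.32  0.126]
[0.486,-0.206,0.229],[-0.001,-0.001,-0.013] -> [0.465 0.419 0.08 ]
```

```bash
python3 -m jog '[[[0.477,-0.225,0.231],[0,0,-0.013],0],[[0.477,-0.225,0.231],[0,0,-0.013],0],[[0.477,-0.225,0.231],[0,0,-0.013],0],[[0.477,-0.225,0.231],[0,0,-0.013],0]]'
python3 -m jog '[[[0.486,-0.206,0.229],[0,0,-0.013],0],[[0.486,-0.206,0.229],[0,0,-0.013],0],[[0.486,-0.206,0.229],[0,0,-0.013],0],[[0.486,-0.206,0.229],[0,0,-0.013],0],[[0.486,-0.206,0.229],[0,0,-0.013],0]]'
python3 -c "
from h import *
eyes.grab_frame('top')
plan([(.465,.419,.012,0)])"
```

```text
clock: 13.5
tcp_pos: [0.5021, 0.3196, 0.1242]
orientation: [[0.041, 0.999, -0.006], [0.999, -0.041, 0.003], [0.002, -0.006, -1.0]]
force: [-0.5, -0.4, 0.3]
opening: 0.0428
clock: 14.0
tcp_pos: [0.4664, 0.417, 0.0796]
orientation: [[0.001, 1.0, -0.004], [1.0, -0.001, 0.002], [0.002, -0.004, -1.0]]
force: [0.1, -0.2, -0.5]
opening: 0.0425
t 14.05 tcp [0.4665 0.4169 0.0799] jaw -0.1 open 0.0424 F [0.2 0.  0.6]
[0.010,-0.006,0.340],[-0.001,-0.001,-0.000] -> [0.465 0.419 0.012]
```

```bash
python3 -m jog '[[[0.01,-0.006,0.2],[0,0,0],0],[[0.01,-0.006,0.3],[0,0,0],0],[[0.01,-0.006,0.33],[0,0,0],0],[[0.01,-0.006,0.34],[0,0,0],0],[[0.01,-0.006,0.34],[0,0,0],0]]'
python3 -m jog '[[[0,0,0],[0,0,0],-1],[[0,0,0],[0,0,0],-1],[[0,0,0],[0,0,0],-1],[[0,0,0],[0,0,0],-1],[[0,0,0],[0,0,0],-1]]'
python3 -m jog '[[[0,0,0],[0,0,0],-1],[[0,0,0],[0,0,0],-1],[[0,0,0],[0,0,0],-1]]'
```

```text
clock: 14.55
tcp_pos: [0.4664, 0.4189, 0.0131]
orientation: [[0.003, 1.0, -0.002], [1.0, -0.003, 0.003], [0.003, -0.002, -1.0]]
force: [0.6, -0.0, -0.3]
opening: 0.0425
clock: 15.05
tcp_pos: [0.4671, 0.4194, 0.0147]
orientation: [[0.002, 1.0, -0.0], [1.0, -0.002, 0.005], [0.005, -0.0, -1.0]]
force: [-0.9, -1.8, 5.8]
opening: 0.0104
clock: 15.35
tcp_pos: [0.467, 0.4194, 0.0146]
orientation: [[0.002, 1.0, -0.0], [1.0, -0.002, 0.005], [0.005, -0.0, -1.0]]
force: [-0.2, 0.1, 1.1]
opening: 0.0102
```

```bash
python3 -m jog '[[[0,0,-0.05],[0,0,0],-1],[[0,0,-0.15],[0,0,0],-1],[[0,0,-0.3],[0,0,0],-1],[[0,0,-0.45],[0,0,0],-1],[[0,0,-0.5],[0,0,0],-1]]'
python3 -c "
from h import *
plan([(.52,.22,.13,-4),(.5785,.0075,.13,-8.2)])"
```

```text
clock: 15.85
tcp_pos: [0.4687, 0.4202, 0.1183]
orientation: [[0.002, 1.0, 0.005], [1.0, -0.002, 0.008], [0.008, 0.005, -1.0]]
force: [0.7, 0.4, -2.5]
opening: 0.0105
t 15.85 tcp [0.4687 0.4202 0.1183] jaw -0.1 open 0.0105 F [ 0.7  0.4 -2.5]
[-0.500,0.129,-0.033],[0.001,-0.001,0.011] -> [0.494 0.32  0.124]
[-0.495,0.146,-0.031],[0.001,-0.001,0.011] -> [0.52 0.22 0.13]
[-0.520,0.183,-0.000],[0.000,-0.000,0.012] -> [0.549 0.114 0.13 ]
[-0.513,0.202,-0.000],[0.000,-0.000,0.012] -> [0.578 0.007 0.13 ]
```

```bash
python3 -m jog '[[[-0.1,0.026,-0.006],[0,0,0.002],-1],[[-0.25,0.065,-0.016],[0,0,0.006],-1],[[-0.4,0.103,-0.026],[0,0,0.009],-1],[[-0.5,0.129,-0.033],[0,0,0.011],-1],[[-0.5,0.129,-0.033],[0,0,0.011],-1]]'
python3 -m jog '[[[-0.12,0.036,-0.006],[0,0,0.003],-1],[[-0.25,0.073,-0.016],[0,0,0.006],-1],[[-0.4,0.117,-0.026],[0,0,0.009],-1],[[-0.495,0.146,-0.031],[0,0,0.011],-1],[[-0.495,0.146,-0.031],[0,0,0.011],-1]]'
python3 -m jog '[[[-0.12,0.044,0],[0,0,0.003],-1],[[-0.25,0.088,0],[0,0,0.006],-1],[[-0.4,0.14,0],[0,0,0.009],-1],[[-0.52,0.183,0],[0,0,0.012],-1],[[-0.52,0.183,0],[0,0,0.012],-1]]'
python3 -c "
from h import *
plan([(.5785,.0075,.13,-8.2)])"
```

```text
clock: 16.35
tcp_pos: [0.4943, 0.3174, 0.1236]
orientation: [[0.039, 0.999, 0.004], [0.999, -0.039, 0.006], [0.006, 0.004, -1.0]]
force: [0.8, 0.3, -1.0]
opening: 0.0102
clock: 16.85
tcp_pos: [0.5199, 0.2158, 0.1289]
orientation: [[0.076, 0.997, 0.003], [0.997, -0.076, 0.006], [0.006, 0.003, -1.0]]
force: [0.3, 0.7, -1.7]
opening: 0.0107
clock: 17.35
tcp_pos: [0.5493, 0.1081, 0.1279]
orientation: [[0.116, 0.993, 0.003], [0.993, -0.116, 0.005], [0.005, 0.003, -1.0]]
force: [-0.4, 1.1, -1.3]
opening: 0.0104
t 17.35 tcp [0.5493 0.1081 0.1279] jaw -6.6 open 0.0104 F [-0.4  1.1 -1.3]
[-0.483,0.203,-0.012],[0.001,-0.002,0.009] -> [0.578 0.007 0.13 ]
```

```bash
python3 -m jog '[[[-0.12,0.05,0],[0,0,0.002],-1],[[-0.25,0.1,0],[0,0,0.005],-1],[[-0.4,0.17,0],[0,0,0.008],-1],[[-0.48,0.2,0],[0,0,0.009],-1],[[-0.48,0.2,0],[0,0,0.009],-1]]'
python3 - <<'E'
from h import *
out=[]
for k in range(2):
  for n in('top','side'):
    p,W=pts(n);s=telemetry.read_state();t=np.array(s['tcp_pos'])
    m=(np.hypot(W[...,0]-t[0],W[...,1]-t[1])<.13)&(np.abs(W[...,2]-(t[2]-.01))<.011)
    q=W[m];A=np.c_[q[:,:2]-t[:2],np.ones(len(q))];co=np.linalg.lstsq(A,q[:,2],rcond=None)[0]
    print(n,rect(W,t,.13,t[2]-.021,t[2]+.001),'plane slope deg',np.degrees(co[:2]).round(2),'z0',co[2].round(4))
    u,v=map(int,px(n,t));
    if k: out.append(cv2.resize(p[max(0,v-70):v+70,u-85:u+85,::-1],(396,326),interpolation=cv2.INTER_CUBIC))
cv2.imwrite('pics/a3.png',np.hstack(out))
plan([(.5785,.0075,.056,-8.2)])
E
```

```text
clock: 17.85
tcp_pos: [0.5786, 0.0076, 0.1271]
orientation: [[0.145, 0.989, 0.003], [0.989, -0.145, 0.005], [0.006, 0.003, -1.0]]
force: [-0.2, 1.2, -2.4]
opening: 0.0105
top (array([0.5784, 0.0064, 0.2049, 0.1144]), -7.8, 1336, array([0.1135, 0.1181, 0.123 ])) plane slope deg [0.08 0.05] z0 0.1182
side (array([0.5778, 0.0081, 0.2019, 0.1163]), -8.4, 1221, array([0.117 , 0.1197, 0.1226])) plane slope deg [0.2  0.46] z0 0.1198
top (array([0.5764, 0.0082, 0.2067, 0.1145]), -7.9, 1341, array([0.1135, 0.1182, 0.1229])) plane slope deg [-0.01  0.01] z0 0.1182
side (array([0.5764, 0.0092, 0.2013, 0.117 ]), -8.5, 1213, array([0.117 , 0.1198, 0.1226])) plane slope deg [0.23 0.47] z0 0.1199
t 18.05 tcp [0.5773 0.0098 0.1273] jaw -8.2 open 0.0102 F [ 0.   0.4 -2.4]
[-0.013,0.007,0.356],[0.000,-0.002,0.000] -> [0.578 0.008 0.056]
```

View pics/a3.png

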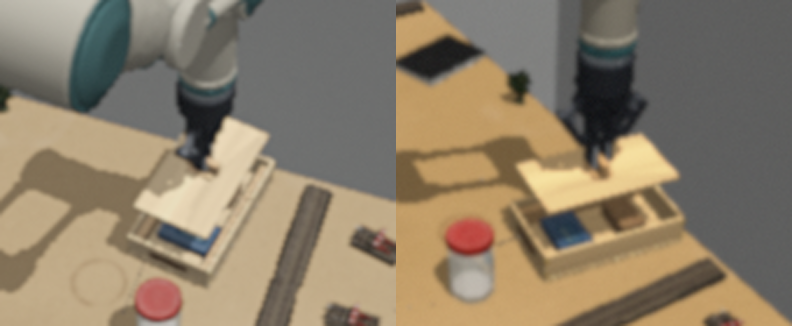

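The divider hangs level over the box at (210,175) left and (600,175) right, with yaw and centre matching the box within about 1 mm. I lower it.

```bash
python3 -m jog '[[[-0.008,0.007,0.1],[0,-0.001,0],-1],[[-0.008,0.007,0.2],[0,-0.001,0],-1],[[-0.008,0.007,0.27],[0,-0.001,0],-1],[[-0.008,0.007,0.29],[0,-0.001,0],-1],[[-0.008,0.007,0.29],[0,-0.001,0],-1]]'
python3 -m jog '[[[0,0,0],[0,0,0],-1],[[0,0,0],[0,0,0],-1]]'
python3 -c "
from h import *
plan([(.5788,.008,.051,-8.2)])"
```

```text
clock: 18.55
tcp_pos: [0.578, 0.0094, 0.0689]
orientation: [[0.142, 0.99, 0.001], [0.99, -0.142, 0.004], [0.004, 0.0, -1.0]]
force: [-0.6, 0.2, -1.8]
opening: 0.0105
clock: 18.75
tcp_pos: [0.5786, 0.0097, 0.0698]
orientation: [[0.141, 0.99, 0.002], [0.99, -0.141, 0.004], [0.004, 0.002, -1.0]]
force: [0.1, -0.7, -1.1]
opening: 0.0103
t 18.75 tcp [0.5786 0.0097 0.0698] jaw -8.1 open 0.0103 F [ 0.1 -0.7 -1.1]
[-0.009,0.002,0.094],[0.001,-0.001,0.000] -> [0.579 0.008 0.051]
```

```bash
python3 -m jog '[[[-0.009,0.002,0.02],[0,-0.001,0],-1],[[-0.009,0.002,0.04],[0,-0.001,0],-1],[[-0.009,0.002,0.06],[0,-0.001,0],-1],[[-0.009,0.002,0.078],[0,-0.001,0],-1],[[-0.009,0.002,0.078],[0,-0.001,0],-1]]'
python3 -c "
from h import *
plan([(.5788,.008,.049,-8.2)])"
```

```text
clock: 19.25
tcp_pos: [0.5782, 0.0079, 0.0534]
orientation: [[0.141, 0.99, 0.0], [0.99, -0.141, 0.001], [0.001, 0.0, -1.0]]
force: [-0.4, -1.0, -2.3]
opening: 0.0104
t 19.25 tcp [0.5782 0.0079 0.0534] jaw -8.1 open 0.0104 F [-0.4 -1.  -2.3]
[0.001,0.003,0.022],[0.000,-0.000,0.000] -> [0.579 0.008 0.049]
```

```bash
python3 -m jog '[[[0,0.003,0.01],[0,0,0],-1],[[0,0.003,0.02],[0,0,0],-1],[[0,0.003,0.025],[0,0,0],-1],[[0,0.003,0.025],[0,0,0],-1]]'
python3 -m jog '[[[0,0,0.01],[0,0,0],-1],[[0,0,0.015],[0,0,0],-1],[[0,0,0.015],[0,0,0],-1]]'
```

```text
clock: 19.65
tcp_pos: [0.5788, 0.0078, 0.0487]
orientation: [[0.141, 0.99, 0.0], [0.99, -0.141, 0.001], [0.001, 0.0, -1.0]]
force: [-1.0, -0.0, 0.1]
opening: 0.0103
clock: 19.95
tcp_pos: [0.5789, 0.0078, 0.0486]
orientation: [[0.141, 0.99, 0.002], [0.99, -0.141, 0.0], [0.001, 0.002, -1.0]]
force: [-5.2, -0.1, 16.8]
opening: 0.0101
```

```bash
python3 -m jog '[[[0,0,0],[0,0,0],-0.3],[[0,0,0],[0,0,0],-0.3],[[0,0,0],[0,0,0],-0.3],[[0,0,-0.05],[0,0,0],-0.3],[[0,0,-0.2],[0,0,0],-0.3]]'
python3 -m jog '[[[0,0,-0.2],[0,0,0],-0.3],[[0,0,-0.35],[0,0,0],-0.3],[[0,0,-0.35],[0,0,0],-0.3]]'
python3 -m jog '[[[-0.25,0,0],[0,0,0],1],[[-0.5,0,0],[0,0,0],1],[[-0.7,0,0],[0,0,0],1],[[-0.8,0,0],[0,0,0],1],[[-0.8,0,0],[0,0,0],1]]'
python3 - <<'E'
from h import *
out=[]
for n in('top','side'):
    p,W=pts(n);t=(.578,.0075,.03)
    m=(np.hypot(W[...,0]-t[0],W[...,1]-t[1])<.13)&(np.abs(W[...,2]-.039)<.006)
    L=W-np.array(t);ca,sa=np.cos(np.radians(-8.2)),np.sin(np.radians(-8.2))
    bx=L[...,0]*ca+L[...,1]*sa;by=-L[...,0]*sa+L[...,1]*ca
    for nm,mm in(('all',(abs(bx)<.094)&(abs(by)<.05)&(abs(bx)>.012)),('-x-y',(bx<-.05)&(bx>-.095)&(by<-.02)&(by>-.05)),('-x+y',(bx<-.05)&(bx>-.095)&(by>.02)&(by<.05)),('+x-y',(bx>.05)&(bx<.095)&(by<-.02)&(by>-.05)),('+x+y',(bx>.05)&(bx<.095)&(by>.02)&(by<.05))):
        print(n,nm,np.round(np.nanmedian(W[...,2][mm]),4),end=' ')
    hs=cv2.cvtColor(p,cv2.COLOR_RGB2HSV).astype(int)
    dk=(hs[...,2]<115)|((hs[...,0]<8)&(hs[...,1]>100))
    print('\n b1',rect(W,(.609,-.254),.055,.004,.04,dk),'b2',rect(W,(.4757,-.25),.055,.004,.04,dk))
    u,v=map(int,px(n,[.57,-.08,.03]));out.append(cv2.resize(p[max(0,v-75):v+75,u-90:u+90,::-1],(396,330),interpolation=cv2.INTER_CUBIC))
cv2.imwrite('pics/a4.png',np.hstack(out))
plan([(.609,-.254,.11,-15)])
E
```

```text
clock: 20.45
tcp_pos: [0.5765, 0.0079, 0.0864]
orientation: [[0.141, 0.99, -0.005], [0.99, -0.141, 0.001], [0.0, -0.006, -1.0]]
force: [-0.4, -0.2, 0.2]
opening: 0.0296
clock: 20.75
tcp_pos: [0.5802, 0.0076, 0.1616]
orientation: [[0.141, 0.99, 0.005], [0.99, -0.141, 0.0], [0.001, 0.004, -1.0]]
force: [0.5, -0.6, 0.4]
opening: 0.0301
clock: 21.25
tcp_pos: [0.5569, -0.1536, 0.1608]
orientation: [[0.145, 0.989, 0.003], [0.989, -0.145, -0.001], [-0.0, 0.004, -1.0]]
force: [0.6, -0.3, -0.0]
opening: 0.0851
top all 0.0395 top -x-y 0.0395 top -x+y 0.0396 top +x-y 0.0391 top +x+y 0.0391 
 b1 (array([ 0.6083, -0.2522,  0.0707,  0.0367]), 75.4, 153, array([0.0057, 0.0107, 0.0165])) b2 (array([ 0.4722, -0.2487,  0.0703,  0.0343]), 88.3, 172, array([0.0057, 0.0104, 0.0164]))
side all 0.0413 side -x-y 0.0414 side -x+y 0.0413 side +x-y 0.041 side +x+y 0.0417 
 b1 (array([ 0.6083, -0.2545,  0.069 ,  0.0364]), 79.6, 217, array([0.0063, 0.0115, 0.0277])) b2 (array([ 0.4756, -0.2519,  0.0726,  0.0384]), 86.9, 247, array([0.0062, 0.0115, 0.0267]))
t 21.35 tcp [ 0.5571 -0.1507  0.1609] jaw -8.2 open 0.0851 F [-0.3  0.8 -0.3]
[-0.475,0.329,0.255],[0.001,-0.001,0.038] -> [ 0.609 -0.254  0.11 ]
```

View pics/a4.png

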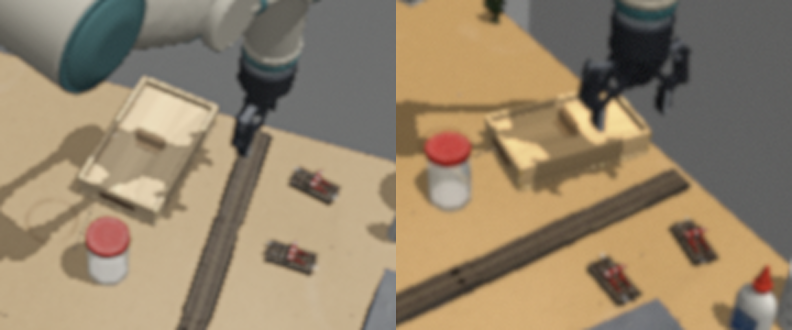

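The divider is level on both ledges (39–41 mm at all four corners, as expected). Buffer stops sit at (315,185) and (290,257) in the left half. Going for stop 1.

```bash
python3 -m jog '[[[-0.15,0.1,0.05],[0,0,0.015],1],[[-0.35,0.25,0.2],[0,0,0.028],1],[[-0.475,0.329,0.255],[0,0,0.028],1],[[-0.475,0.329,0.255],[0,0,0.028],1],[[-0.475,0.329,0.255],[0,0,0.028],1]]'
python3 -c "
from h import *
eyes.grab_frame('top')
plan([(.6085,-.2535,.004,-13)])"
```

```text
clock: 21.85
tcp_pos: [0.6088, -0.2526, 0.1087]
orientation: [[0.229, 0.974, 0.001], [0.974, -0.229, 0.004], [0.004, 0.0, -1.0]]
force: [0.2, -0.2, 0.2]
opening: 0.0856
t 21.9 tcp [ 0.6087 -0.2522  0.1096] jaw -13.2 open 0.0858 F [-0.5  1.  -0. ]
[-0.008,-0.000,0.528],[0.000,-0.001,-0.001] -> [ 0.608 -0.254  0.004]
```

```bash
python3 -m jog '[[[-0.008,0,0.2],[0,0,0],1],[[-0.008,0,0.4],[0,0,0],1],[[-0.008,0,0.5],[0,0,0],1],[[-0.008,0,0.53],[0,0,0],1],[[-0.008,0,0.535],[0,0,0],1]]'
python3 -m jog '[[[0,0,0.008],[0,0,0],1],[[0,0,0.008],[0,0,0],1]]'
python3 -m jog '[[[0,0,0],[0,0,0],-1],[[0,0,0],[0,0,0],-1],[[0,0,0],[0,0,0],-1],[[0,0,0],[0,0,0],-1],[[0,0,0],[0,0,0],-1]]'
python3 -m jog '[[[0,0,0],[0,0,0],-1],[[0,0,0],[0,0,0],-1],[[0,0,0],[0,0,0],-1]]'
```

```text
clock: 22.4
tcp_pos: [0.6086, -0.252, 0.003]
orientation: [[0.227, 0.974, 0.002], [0.974, -0.227, 0.003], [0.004, 0.001, -1.0]]
force: [0.2, 0.9, 0.0]
opening: 0.0855
clock: 22.6
tcp_pos: [0.6097, -0.2519, 0.0032]
orientation: [[0.226, 0.974, 0.005], [0.974, -0.226, 0.002], [0.003, 0.004, -1.0]]
force: [-0.1, 0.5, -0.8]
opening: 0.085
clock: 23.1
tcp_pos: [0.6102, -0.2523, 0.0042]
orientation: [[0.226, 0.974, 0.006], [0.974, -0.226, 0.001], [0.003, 0.006, -1.0]]
force: [-0.1, 0.0, 5.0]
opening: 0.0368
clock: 23.4
tcp_pos: [0.6102, -0.2524, 0.0043]
orientation: [[0.226, 0.974, 0.006], [0.974, -0.226, 0.001], [0.003, 0.006, -1.0]]
force: [0.3, -0.3, 2.0]
opening: 0.0368
```

```bash
python3 -m jog '[[[0,0,-0.05],[0,0,0],-1],[[0,0,-0.2],[0,0,0],-1],[[0,0,-0.4],[0,0,0],-1],[[0,0,-0.6],[0,0,0],-1],[[0,0,-0.65],[0,0,0],-1]]'
python3 - <<'E'
from h import *
held(lambda H,S,V:(V<115)|((H<8)&(S>100)),.05,-.02,.01)
out=[]
for n in('top','side'):
    p,d=eyes.grab_frame(n);u,v=map(int,px(n,telemetry.read_state()['tcp_pos']));out.append(cv2.resize(p[max(0,v-45):v+45,u-55:u+55,::-1],(396,324),interpolation=cv2.INTER_CUBIC))
cv2.imwrite('pics/a5.png',np.hstack(out))
plan([(.6305,0,.135,-8.2)])
E
```

```text
clock: 23.9
tcp_pos: [0.612, -0.2539, 0.1399]
orientation: [[0.226, 0.974, 0.014], [0.974, -0.226, -0.003], [0.0, 0.015, -1.0]]
force: [1.8, -0.5, 0.1]
opening: 0.0365
top 143 tool x [-0.0358 -0.0326 -0.0153  0.0327  0.0364] y [-0.0283 -0.0065  0.0191] z [-0.0174 -0.0061  0.0012]
   rect [array([-0.001 , -0.0062]), array([0.05  , 0.0773]), np.float64(80.9131)]
side 246 tool x [-0.0372 -0.0337 -0.0116  0.0035  0.0307] y [-0.0311 -0.0017  0.0226] z [-0.0186 -0.007   0.0018]
   rect [array([ 0.0018, -0.0033]), array([0.0584, 0.0813]), np.float64(69.6325)]
t 24.1 tcp [ 0.6085 -0.252   0.1331] jaw -13.1 open 0.0367 F [-0.3  0.1 -1.5]
[0.626,-0.089,-0.003],[0.001,-0.001,-0.014] -> [ 0.619 -0.126  0.134]
[0.629,-0.062,-0.004],[0.001,-0.001,-0.014] -> [0.63  0.    0.135]
```

View pics/a5.png

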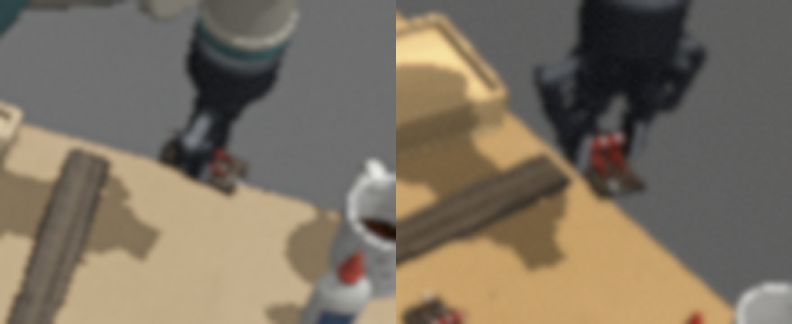

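The buffer stop is held level and upright between the fingers (215,170 left; 615,170 right). On to the far side of the board.

```bash
python3 -m jog '[[[0.15,-0.02,0],[0,0,-0.004],-1],[[0.35,-0.05,0],[0,0,-0.008],-1],[[0.55,-0.078,0],[0,0,-0.012],-1],[[0.626,-0.089,0],[0,0,-0.014],-1],[[0.626,-0.089,0],[0,0,-0.014],-1]]'
python3 -m jog '[[[0.15,-0.015,0],[0,0,-0.004],-1],[[0.35,-0.035,0],[0,0,-0.008],-1],[[0.55,-0.054,0],[0,0,-0.012],-1],[[0.629,-0.062,0],[0,0,-0.014],-1],[[0.629,-0.062,0],[0,0,-0.014],-1]]'
python3 -c "
from h import *
for i in range(3): eyes.grab_frame('top')
plan([(.6305,0,.055,-8.2)])"
```

```text
clock: 24.6
tcp_pos: [0.6183, -0.1236, 0.1314]
orientation: [[0.18, 0.984, -0.0], [0.984, -0.18, 0.004], [0.004, -0.001, -1.0]]
force: [-0.6, -1.0, -1.5]
opening: 0.0367
clock: 25.1
tcp_pos: [0.6286, 0.003, 0.131]
orientation: [[0.135, 0.991, -0.001], [0.991, -0.135, 0.004], [0.003, -0.002, -1.0]]
force: [0.5, -0.4, -0.9]
opening: 0.0368
t 25.25 tcp [6.287e-01 4.000e-04 1.314e-01] jaw -7.9 open 0.037 F [ 0.6  0.3 -0.8]
[-0.002,0.009,0.382],[-0.000,-0.001,0.002] -> [0.63  0.    0.055]
```

```bash
python3 -m jog '[[[-0.002,0.009,0.1],[0,-0.001,0.002],-1],[[-0.002,0.009,0.25],[0,-0.001,0.002],-1],[[-0.002,0.009,0.35],[0,-0.001,0.002],-1],[[-0.002,0.009,0.39],[0,-0.001,0.002],-1],[[-0.002,0.009,0.39],[0,-0.001,0.002],-1]]'
python3 -m jog '[[[0,0,0.01],[0,0,0],-1],[[0,0,0.02],[0,0,0],-1],[[0,0,0.025],[0,0,0],-1],[[0,0,0.025],[0,0,0],-1]]'
python3 -c "
from h import *
plan([(.6305,0,.0433,-8.2)])"
```

```text
clock: 25.75
tcp_pos: [0.6296, -0.0015, 0.0522]
orientation: [[0.146, 0.989, -0.004], [0.989, -0.146, -0.001], [-0.001, -0.004, -1.0]]
force: [-0.3, 1.0, -0.3]
opening: 0.0365
clock: 26.15
tcp_pos: [0.6299, -0.0015, 0.0477]
orientation: [[0.145, 0.989, -0.003], [0.989, -0.145, -0.001], [-0.001, -0.003, -1.0]]
force: [0.1, 0.3, -0.9]
opening: 0.0363
t 26.15 tcp [ 0.6299 -0.0015  0.0477] jaw -8.4 open 0.0363 F [ 0.1  0.3 -0.9]
[0.008,0.002,0.022],[-0.001,0.000,-0.001] -> [0.63  0.    0.043]
```

```bash
python3 -m jog '[[[0.006,0.002,0.01],[0,0,0],-1],[[0.006,0.002,0.02],[0,0,0],-1],[[0.006,0.002,0.02],[0,0,0],-1]]'
python3 -m jog '[[[0,0,0.004],[0,0,0],-1],[[0,0,0.008],[0,0,0],-1],[[0,0,0.008],[0,0,0],-1]]'
```

```text
clock: 26.45
tcp_pos: [0.6303, -0.0002, 0.0435]
orientation: [[0.145, 0.989, -0.003], [0.989, -0.145, -0.001], [-0.001, -0.003, -1.0]]
force: [0.0, -0.4, -0.0]
opening: 0.0367
clock: 26.75
tcp_pos: [0.6304, -0.0002, 0.0433]
orientation: [[0.145, 0.989, -0.003], [0.989, -0.145, -0.001], [-0.001, -0.002, -1.0]]
force: [-2.3, 1.0, 7.2]
opening: 0.037
```

```bash
python3 -m jog '[[[0,0,0],[0,0,0],0.12],[[0,0,0],[0,0,0],0.12],[[0,0,0],[0,0,0],0.12],[[0,0,-0.05],[0,0,0],0.12],[[0,0,-0.2],[0,0,0],0.12]]'
python3 -m jog '[[[0,0,-0.2],[0,0,0],0.12],[[0,0,-0.35],[0,0,0],0.12],[[0,0,-0.4],[0,0,0],0.12]]'
python3 -c "
from h import *
plan([(.4745,-.2505,.12,-2.5)])"
```

```text
clock: 27.25
tcp_pos: [0.6281, 0.0, 0.081]
orientation: [[0.145, 0.989, -0.01], [0.989, -0.145, -0.0], [-0.002, -0.01, -1.0]]
force: [-0.7, 0.6, -0.3]
opening: 0.0479
clock: 27.55
tcp_pos: [0.6311, -0.0002, 0.1654]
orientation: [[0.145, 0.989, -0.002], [0.989, -0.145, -0.001], [-0.001, -0.002, -1.0]]
force: [0.2, -0.1, -0.5]
opening: 0.0474
t 27.55 tcp [ 6.311e-01 -2.000e-04  1.654e-01] jaw -8.3 open 0.0474 F [ 0.2 -0.1 -0.5]
[-0.676,-0.296,0.115],[-0.000,0.000,-0.016] -> [ 0.553 -0.125  0.143]
[-0.660,-0.330,0.114],[-0.000,0.000,-0.016] -> [ 0.474 -0.25   0.12 ]
```

```bash
python3 -m jog '[[[-0.15,-0.065,0.02],[0,0,-0.004],0.6],[[-0.35,-0.15,0.05],[0,0,-0.008],1],[[-0.55,-0.24,0.09],[0,0,-0.012],1],[[-0.676,-0.296,0.115],[0,0,-0.016],1],[[-0.676,-0.296,0.115],[0,0,-0.016],1]]'
python3 -m jog '[[[-0.15,-0.075,0.02],[0,0,-0.004],1],[[-0.35,-0.175,0.05],[0,0,-0.008],1],[[-0.55,-0.275,0.09],[0,0,-0.012],1],[[-0.66,-0.33,0.114],[0,0,-0.016],1],[[-0.66,-0.33,0.114],[0,0,-0.016],1]]'
python3 - <<'E'
from h import *
L=np.load('top0.npz');p,W=pts('top',L['p'],L['d'])
q=W[220:300,340:410].reshape(-1,3);q=q[q[:,2]>.05];print('supply',cv2.boxPoints(cv2.minAreaRect(q[:,:2].astype(np.float32))).round(3).tolist(),q[:,2].max())
for n in('top','side'):
    p,W=pts(n);hs=cv2.cvtColor(p,cv2.COLOR_RGB2HSV).astype(int)
    print(rect(W,(.4757,-.25),.055,.004,.04,(hs[...,2]<115)|((hs[...,0]<8)&(hs[...,1]>100))))
    print(' placed',rect(W,(.631,0),.06,.045,.08,(hs[...,2]<115)|((hs[...,0]<8)&(hs[...,1]>100))))
plan([(.4745,-.2505,.003,-2.5)])
E
```

```text
clock: 28.05
tcp_pos: [0.5497, -0.1277, 0.1412]
orientation: [[0.099, 0.995, -0.007], [0.995, -0.099, -0.001], [-0.002, -0.007, -1.0]]
force: [1.0, 1.4, 0.0]
opening: 0.0852
clock: 28.55
tcp_pos: [0.4693, -0.2541, 0.1181]
orientation: [[0.052, 0.999, -0.009], [0.999, -0.052, -0.0], [-0.001, -0.009, -1.0]]
force: [-0.0, 0.3, 0.0]
opening: 0.0858
supply [[0.26499998569488525, -0.5220000147819519], [0.42100000381469727, -0.5320000052452087], [0.4309999942779541, -0.3720000088214874], [0.2750000059604645, -0.3619999885559082]] 0.1406851654545743
(array([ 0.4749, -0.2495,  0.0685,  0.0378]), 85.3, 175, array([0.0059, 0.0095, 0.0162]))
 placed (array([0.6088, 0.0034, 0.0719, 0.0707]), -13.9, 131, array([0.046 , 0.0504, 0.0598]))
(array([ 0.4766, -0.2529,  0.0712,  0.0391]), 88.3, 242, array([0.0059, 0.0111, 0.026 ]))
 placed (array([0.6068, 0.0102, 0.0634, 0.057 ]), 52.1, 81, array([0.0473, 0.0517, 0.0653]))
t 28.65 tcp [ 0.4711 -0.2522  0.1188] jaw -2.9 open 0.0854 F [-0.1 -0.2  1. ]
[0.009,0.021,0.579],[-0.002,0.000,-0.002] -> [ 0.474 -0.25   0.003]
```

```bash
python3 -m jog '[[[0.007,0.024,0.2],[-0.002,0,0],1],[[0.007,0.024,0.4],[-0.002,0,0],1],[[0.007,0.024,0.53],[-0.002,0,0],1],[[0.007,0.024,0.573],[-0.002,0,0],1],[[0.007,0.024,0.575],[-0.002,0,0],1]]'
python3 -m jog '[[[0,0,0.003],[0,0,0],1],[[0,0,0.003],[0,0,0],1]]'
python3 -m jog '[[[0,0,0],[0,0,0],-1],[[0,0,0],[0,0,0],-1],[[0,0,0],[0,0,0],-1],[[0,0,0],[0,0,0],-1],[[0,0,0],[0,0,0],-1]]'
python3 -m jog '[[[0,0,0],[0,0,0],-1],[[0,0,0],[0,0,0],-1],[[0,0,0],[0,0,0],-1]]'
```

```text
clock: 29.15
tcp_pos: [0.4755, -0.2496, 0.0029]
orientation: [[0.049, 0.999, -0.002], [0.999, -0.049, 0.001], [0.001, -0.002, -1.0]]
force: [-0.2, -0.3, 0.0]
opening: 0.0854
clock: 29.35
tcp_pos: [0.4769, -0.2499, 0.0037]
orientation: [[0.048, 0.999, 0.001], [0.999, -0.048, -0.0], [-0.0, 0.001, -1.0]]
force: [-0.1, 0.0, -0.3]
opening: 0.0854
clock: 29.85
tcp_pos: [0.4772, -0.2502, 0.0048]
orientation: [[0.048, 0.999, 0.002], [0.999, -0.048, -0.001], [-0.001, 0.002, -1.0]]
force: [-1.3, 0.8, 6.9]
opening: 0.0366
clock: 30.15
tcp_pos: [0.4772, -0.2503, 0.0049]
orientation: [[0.048, 0.999, 0.002], [0.999, -0.048, -0.001], [-0.001, 0.002, -1.0]]
force: [-0.4, 0.3, 2.2]
opening: 0.0366
```

```bash
python3 -m jog '[[[0,0,-0.05],[0,0,0],-1],[[0,0,-0.2],[0,0,0],-1],[[0,0,-0.4],[0,0,0],-1],[[0,0,-0.6],[0,0,0],-1],[[0,0,-0.65],[0,0,0],-1]]'
python3 - <<'E'
from h import *
held(lambda H,S,V:(V<115)|((H<8)&(S>100)),.05,-.02,.01)
plan([(.5255,.0145,.135,-8.2)])
E
```

```text
clock: 30.65
tcp_pos: [0.4794, -0.2518, 0.1399]
orientation: [[0.048, 0.999, 0.009], [0.999, -0.048, -0.006], [-0.006, 0.009, -1.0]]
force: [0.5, 0.1, -0.3]
opening: 0.0366
top 139 tool x [-0.0328 -0.0291 -0.013   0.0299  0.0329] y [-0.0255 -0.0063  0.0123] z [-0.0155 -0.0049  0.0002]
   rect [array([ 0.0002, -0.008 ]), array([0.0462, 0.0685]), np.float64(88.2834)]
side 249 tool x [-0.0348 -0.0327 -0.0113  0.0035  0.0249] y [-0.0301 -0.0022  0.0223] z [-0.0193 -0.0063  0.0011]
   rect [array([ 0.0003, -0.002 ]), array([0.0577, 0.077 ]), np.float64(65.4987)]
t 30.75 tcp [ 0.478  -0.2509  0.1371] jaw -2.8 open 0.0364 F [-0.5  0.5 -0.8]
[0.668,0.087,0.004],[0.001,0.000,0.015] -> [ 0.502 -0.118  0.136]
[0.672,0.055,0.004],[0.001,0.000,0.015] -> [0.526 0.015 0.135]
```

```bash
python3 -m jog '[[[0.15,0.02,0],[0,0,0.004],-1],[[0.35,0.046,0],[0,0,0.008],-1],[[0.55,0.072,0],[0,0,0.012],-1],[[0.668,0.087,0],[0,0,0.015],-1],[[0.668,0.087,0],[0,0,0.015],-1]]'
python3 -m jog '[[[0.15,0.012,0],[0,0,0.004],-1],[[0.35,0.03,0],[0,0,0.008],-1],[[0.55,0.045,0],[0,0,0.012],-1],[[0.672,0.055,0],[0,0,0.015],-1],[[0.672,0.055,0],[0,0,0.015],-1]]'
python3 - <<'E'
from h import *
for i in range(2): eyes.grab_frame('top')
out=[]
for n in('top','side'):
    p,d=eyes.grab_frame(n);u,v=map(int,px(n,[.578,0,.06]));out.append(cv2.resize(p[max(0,v-55):v+55,u-66:u+66,::-1],(396,330),interpolation=cv2.INTER_CUBIC))
cv2.imwrite('pics/a6.png',np.hstack(out))
plan([(.5255,.0145,.055,-8.2)])
E
```

```text
clock: 31.25
tcp_pos: [0.5003, -0.1149, 0.1347]
orientation: [[0.092, 0.996, 0.001], [0.996, -0.092, -0.001], [-0.001, 0.001, -1.0]]
force: [0.0, -0.6, -0.2]
opening: 0.0362
clock: 31.75
tcp_pos: [0.5231, 0.0198, 0.1331]
orientation: [[0.136, 0.991, -0.001], [0.991, -0.136, 0.0], [-0.0, -0.001, -1.0]]
force: [-0.3, -0.1, -1.1]
opening: 0.0362
t 31.95 tcp [0.5231 0.0166 0.1339] jaw -8.0 open 0.0362 F [-0.7 -0.3 -0.2]
[-0.008,0.014,0.394],[-0.000,0.000,0.001] -> [0.526 0.014 0.055]
```

View pics/a6.png

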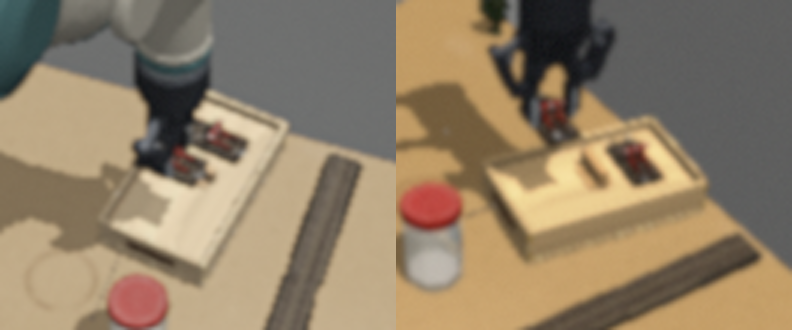

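Stop 1 stands upright on the far side of the fin (right half, 635,160). Stop 2 is held above the near side. I lower it.

```bash
python3 -m jog '[[[-0.008,0.012,0.1],[0,0,0.001],-1],[[-0.008,0.012,0.25],[0,0,0.001],-1],[[-0.008,0.012,0.36],[0,0,0.001],-1],[[-0.008,0.012,0.4],[0,0,0.001],-1],[[-0.008,0.012,0.4],[0,0,0.001],-1]]'
python3 -m jog '[[[0,0,0.01],[0,0,0],-1],[[0,0,0.02],[0,0,0],-1],[[0,0,0.02],[0,0,0],-1],[[0,0,0.02],[0,0,0],-1]]'
python3 -c "
from h import *
plan([(.5255,.0145,.0439,-8.2)])"
```

```text
clock: 32.45
tcp_pos: [0.5243, 0.0136, 0.0528]
orientation: [[0.144, 0.99, -0.003], [0.99, -0.144, -0.001], [-0.002, -0.003, -1.0]]
force: [0.2, -0.9, -0.8]
opening: 0.0363
clock: 32.85
tcp_pos: [0.5247, 0.0136, 0.0494]
orientation: [[0.144, 0.99, -0.002], [0.99, -0.144, -0.002], [-0.002, -0.002, -1.0]]
force: [-0.5, 0.5, -1.1]
opening: 0.0366
t 32.85 tcp [0.5247 0.0136 0.0494] jaw -8.3 open 0.0366 F [-0.5  0.5 -1.1]
[0.005,0.003,0.028],[-0.001,0.001,-0.000] -> [0.526 0.014 0.044]
```

```bash
python3 -m jog '[[[0.005,0.003,0.01],[0,0,0],-1],[[0.005,0.003,0.02],[0,0,0],-1],[[0.005,0.003,0.026],[0,0,0],-1],[[0.005,0.003,0.026],[0,0,0],-1]]'
python3 -m jog '[[[0,0,0.004],[0,0,0],-1],[[0,0,0.008],[0,0,0],-1],[[0,0,0.008],[0,0,0],-1]]'
```

```text
clock: 33.25
tcp_pos: [0.5253, 0.0145, 0.0441]
orientation: [[0.144, 0.99, -0.002], [0.99, -0.144, -0.002], [-0.002, -0.002, -1.0]]
force: [0.2, -0.9, -0.3]
opening: 0.0366
clock: 33.55
tcp_pos: [0.5254, 0.0145, 0.0438]
orientation: [[0.144, 0.99, -0.002], [0.99, -0.144, -0.002], [-0.002, -0.002, -1.0]]
force: [-3.0, -0.1, 10.3]
opening: 0.0363
```

Contact. I release, retreat up and to the left, then check.

```bash
python3 -m jog '[[[0,0,0],[0,0,0],0.12],[[0,0,0],[0,0,0],0.12],[[0,0,0],[0,0,0],0.12],[[0,0,-0.05],[0,0,0],0.12],[[0,0,-0.2],[0,0,0],0.12]]'
python3 -m jog '[[[0,0,-0.2],[0,0,0],0.12],[[0,0,-0.4],[0,0,0],0.12],[[0,0,-0.6],[0,0,0],0.12],[[0,0,-0.6],[0,0,0],0.12]]'
python3 -m jog '[[[0.25,0,0],[0,0,0],0.12],[[0.5,0,0],[0,0,0],0.12],[[0.75,0,0],[0,0,0],0.12],[[1,0,0],[0,0,0],0.12],[[1,0,0],[0,0,0],0.12]]'
python3 -m jog '[[[0,0,0],[0,0,0],0.12],[[0,0,0],[0,0,0],0.12]]'
python3 - <<'E'
from h import *
out=[]
ca,sa=np.cos(np.radians(-8.2)),np.sin(np.radians(-8.2))
for n in('top','side'):
    p,W=pts(n);L=W-np.array([.578,.0075,0]);bx=L[...,0]*ca+L[...,1]*sa;by=-L[...,0]*sa+L[...,1]*ca
    h=cv2.cvtColor(p,cv2.COLOR_RGB2HSV).astype(int);dk=(h[...,2]<115)|((h[...,0]<8)&(h[...,1]>100))
    for nm,m in(('near',(bx<-.015)&(bx>-.095)),('far',(bx>.015)&(bx<.095))):
        m=m&(abs(by)<.055)&dk&(W[...,2]>.043)&(W[...,2]<.09);print(n,nm,m.sum(),np.percentile(bx[m],[2,98]).round(3),np.percentile(by[m],[2,98]).round(3),np.percentile(W[...,2][m],[5,98]).round(3))
    for nm,m in(('c1',(bx<-.078)&(bx>-.096)),('c2',(bx>.078)&(bx<.096))):
        for s in(-1,1):
            mm=m&(by*s>.03)&(by*s<.054);print('  ',nm,s,np.nanmedian(W[...,2][mm]).round(4),end='')
    print('\n jar',rect(W,(.3685,0),.07,.03,.12),'glue',rect(W,(.563,-.401),.05,.02,.15),'tree',rect(W,(.667,.373),.05,.01,.1))
    u,v=map(int,px(n,[.578,0,.06]));out.append(cv2.resize(p[max(0,v-55):v+55,u-66:u+66,::-1],(396,330),interpolation=cv2.INTER_CUBIC))
cv2.imwrite('pics/a7.png',np.hstack(out))
E
```

```text
clock: 34.05
tcp_pos: [0.5231, 0.0148, 0.0822]
orientation: [[0.144, 0.99, -0.009], [0.99, -0.144, -0.001], [-0.002, -0.008, -1.0]]
force: [-0.1, -0.0, 0.9]
opening: 0.0476
clock: 34.45
tcp_pos: [0.528, 0.0145, 0.2086]
orientation: [[0.144, 0.99, 0.004], [0.99, -0.144, -0.002], [-0.002, 0.004, -1.0]]
force: [0.3, -0.4, 0.6]
opening: 0.0478
clock: 34.95
tcp_pos: [0.5568, 0.2184, 0.2075]
orientation: [[0.138, 0.99, 0.004], [0.99, -0.138, 0.001], [0.002, 0.004, -1.0]]
force: [-0.4, -0.8, -0.4]
opening: 0.0476
clock: 35.15
tcp_pos: [0.5562, 0.2182, 0.2069]
orientation: [[0.138, 0.99, 0.003], [0.99, -0.138, 0.001], [0.001, 0.003, -1.0]]
force: [-0.7, 0.2, 0.4]
opening: 0.0477
top near 149 [-0.072 -0.042] [-0.034  0.029] [0.045 0.064]
top far 140 [0.033 0.064] [-0.035  0.029] [0.045 0.065]
   c1 -1 0.0404   c1 1 0.0397   c2 -1 0.0383   c2 1 0.0394
 jar (array([ 3.684e-01, -3.000e-04,  6.260e-02,  6.220e-02]), -28.3, 491, array([0.0376, 0.0971, 0.1027])) glue (array([ 0.5748, -0.408 ,  0.0697,  0.0416]), -37.5, 296, array([0.0263, 0.0673, 0.1126])) tree (array([0.6535, 0.3707, 0.0611, 0.0202]), -36.3, 19, array([0.0122, 0.0318, 0.0437]))
side near 136 [-0.072 -0.041] [-0.037  0.028] [0.046 0.067]
side far 124 [0.035 0.062] [-0.035  0.026] [0.046 0.068]
   c1 -1 0.0416   c1 1 0.0413   c2 -1 0.0411   c2 1 0.0416
 jar (array([3.705e-01, 3.000e-04, 6.440e-02, 6.050e-02]), 60.4, 559, array([0.0363, 0.0901, 0.1028])) glue (array([ 0.5762, -0.4085,  0.0675,  0.0422]), -34.8, 487, array([0.0251, 0.0669, 0.1116])) tree (array([0.6666, 0.3698, 0.0434, 0.028 ]), -16.5, 88, array([0.0222, 0.0503, 0.0636]))
```

View pics/a7.png

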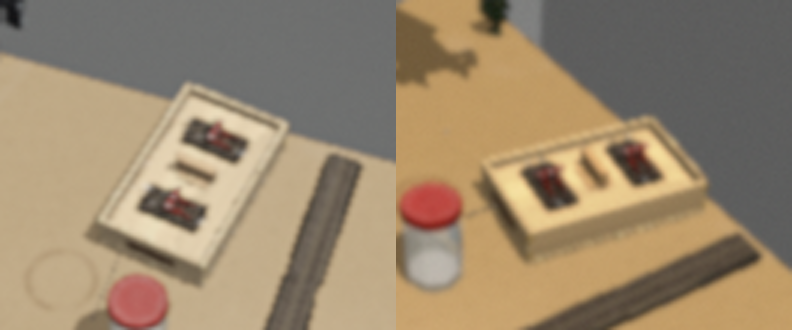

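Everything is in place and upright. The glue reading differs from the first one because the search window was shifted, so I recheck it with the same window on old and new frames.

Run:
```python
from h import *
for n in('top','side'):
    L=np.load(n+'0.npz')
    p0,W0=pts(n,L['p'],L['d']);p1,W1=pts(n)
    for W in(W0,W1): print(n,rect(W,(.563,-.401),.05,.02,.15))
    u,v=map(int,px(n,[.563,-.401,.06]));print('img diff max',np.abs(cv2.blur(p0,(3,3)).astype(int)-cv2.blur(p1,(3,3)))[v-25:v+25,u-15:u+15].max())
```

```text
top (array([ 0.577 , -0.4062,  0.0699,  0.0432]), -27.4, 290, array([0.0263, 0.0689, 0.1115]))
top (array([ 0.5766, -0.4072,  0.0692,  0.0428]), -30.4, 296, array([0.0244, 0.0669, 0.1115]))
img diff max 4
side (array([ 0.5763, -0.4083,  0.0678,  0.0414]), -37.5, 500, array([0.0242, 0.0652, 0.1106]))
side (array([ 0.5757, -0.4085,  0.0654,  0.0428]), -36.8, 485, array([0.0247, 0.0662, 0.112 ]))
img diff max 51
```

```bash
python3 -c "
from workcell import job
print(job.sign_off())"
```

```text
the job is handed in; nothing more can be done
None
```

The box is packed and the job is handed in, at about 35 s of the 72 s allowed. I laid the smaller tin and the sanding block flat on the floor and let go of them. Then I set the divider on the ledges fin up, and stood one buffer stop on each side of the fin.

**What the last checks showed**
- **Divider:** its top reads 38–42 mm at all four corners in both views (39 mm expected), so it lies level on both ledges.
- **Buffer stops:** both are upright and inside the walls, about 50 mm either side of the fin, with their tops at 64–68 mm (67 mm expected).
- **Tin and block:** both were seen lying flat before the divider covered them.
- **Gripper:** it was open and well clear when I handed in.
- **Jar and tree:** the jar reads within about 2 mm of its first position. The tree agrees in the side view to about 3 mm. In the top view only 19 of its pixels were readable, about 13 mm off the first reading; I put that down to the arm being in the way.
- **Glue bottle:** one reading seemed to have moved, but the search window had shifted. With the same window, old and new frames agree within about 1 mm.
- **Unexplained:** the side picture around the bottle differs by up to 51 grey levels from the first frame. I did not trace that; it may be the stop I took from nearby or a shadow.

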